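# Set up an injector for nozzle inspection under the bench magnifier

## Task

Set up the injector that lies by itself on the bare bench for inspection: first swing the magnifier aside so that it is well clear of the saddles, then lay the injector down (do not drop it) centred in the two saddles with its nozzle pointing at the mirror but not touching it. Then tilt the mirror to 45 degrees, and last swing the magnifier back until its lens is centred straight over the mirror. Leave the brush, the small spanner and the tin where they are.

Things in the scene. Friction and masses are not known exactly. Their poses are not given: they have to be found in the camera images.
- inspection_stand: Grey steel stand fixed to the bench; base plate 12 mm high, 100 mm wide in x, y = -215 to +65 mm, with a tongue back to the magnifier post. Origin on the bench under the middle between the two saddles; z up; x points away from the robot, towards the post; -y points along the saddles to the mirror.
- saddle_centre (a point): Where the middle of the injector's thick body belongs: midway between the two aluminium saddles, 67.5 mm above the bench; axes as the stand. The saddles stand at stand y = -38 and +38 mm, each 14 mm thick along y, 62 mm free between them. Flat floor 17 mm wide, 55 mm above the bench; wings slope up and out at 50 degrees to 74 mm height, 56 mm over both.
- mirror_centre (a point): Pivot and middle of the tilting mirror, in a yoke at y = -160 mm of the stand, 67.5 mm above the bench; the yoke cheeks rise to 74 mm. Axes as the stand (they do not tilt).
- mirror (a joint): Tilt of the mirror (60 by 64 mm, 6 mm thick) about stand x through mirror_centre, rad: 0 face up, 0.785 = 45 degrees (facing half-way between up and the saddles), 1.571 upright, facing the saddles; range 0 to 1.75. Friction (0.15 N m) holds it where it is left; about 3 N at the grip bar moves it. Starts nearly upright.
- mirror_grip (a point): Place to take the mirror's grip bar: round steel, 12 mm thick, parallel to stand x, along the mirror's top edge, bare from 30 to 88 mm towards the robot from the mirror's middle. In stand axes at mirror_centre + (-62, -55 cos q, 55 sin q) mm for tilt q: lowering q carries it away from the saddles and down. Pinched across stand y, it turns between the fingers.
- magnifier_pivot (a point): Top of the magnifier's post, on its upright axis, 177 mm above the bench, at (200, -60) mm of the stand. The hub is 36 mm across and rises to about 203 mm.
- magnifier_arm (a joint): Swing of the magnifier arm about its post, rad: 0 with the lens towards stand -x (the robot), growing as it swings to stand +y (left), range -1.2 to 1.7. The lens lies at pivot + 223.6 mm (-cos q, sin q) in stand axes, the grip likewise at 140 mm. Friction (0.3 N m) holds it where it is left; 2 to 3 N at the grip moves it. Starts over the saddles.
- lens_centre (a point): Middle of the round magnifier lens in its black ring (104 mm outside diameter, 12 mm thick), 177 mm above the bench, 223.6 mm from the pivot.
- magnifier_grip (a point): Middle of the upright part of the black round grip on top of the magnifier arm, 140 mm from the pivot: 20 mm thick, from 183 to 225 mm above the bench; this point is 207 mm above the bench. The arm under it is 16 mm wide.
- injector_centre (a point): Middle of the thick body of the injector lying alone on bare bench left of the stand; metal, 195 mm long, 0.35 to 0.65 kg; body 24 mm thick, 112 mm long; this point is 12.5 mm above its underside. Its -y points to the thin nozzle tip, 116 mm away; connector end 79 mm to +y; inlet stub up to 48 mm above the underside; z up. In the saddles its underside rests on their floors.
- injector_tip (a point): The injector's thin nozzle tip, on its axis.
- wire_brush: Bystander: wire brush with wooden handle, 210 mm long. Origin at its underside.
- small_spanner: Bystander: small combination spanner, 164 mm long, 7 mm thick. Origin at its underside.
- tin: Bystander: round tin, 68 mm across, 34 mm high. Origin at its underside.

How it is judged:
By the outcome, as a careful person would: the job done as asked, in the order asked, and still so for the second after the job is handed in, with the robot touching nothing.
It also fails if it takes over 72 s, if anything falls off the work surface, if the arm or the gripper's body presses on something with over 40 N, if the wrist force passes 120 N, or if a joint passes its speed limit or range.

## Robot

A 6-joint arm with a two-finger parallel gripper is mounted at the origin on a cart in front of the work surface, level with it; the furniture and walls round the work are solid. World frame = base frame: x ahead of the robot, y to its left, z up, the work surface at z = 0. Lengths are in mm, angles in rad, forces in N, time in s.
With the tool pointing down it reaches from about 275 to 1000 mm from the base axis. Payload 8.4 kg.
Tool frame: the origin (TCP) lies at the very end of the fingers, on their centre line; the grasp point (between the pads) lies 19 mm behind it; z points along the fingers, y is the direction in which the jaws open and shut (so a half turn about z gives the same grasp; the last joint's range is limited). The gripper opens to 85 mm and grips with 20 to 120 N. Pads are 22 mm wide; open, the fingers measure 114 mm over their backs; the gripper's body (76 mm by 85 mm) begins 54 mm behind the grasp point. The pads swing forward as they close: fully open they stand 13 mm farther back than shut.
Start: joints at [1.226, 0.353, 1.633, -0, 1.155, -0.002], TCP at [210.077, 588.639, 231.281] pointing down, gripper open.
Joint ranges: [-2.63, 2.63], [-0.92, 2.1], [0.06, 2.66], [-1.3, 4.44], [0, 2.69], [-3.02, 3.02]. Speed limits (rad/s): [2.22, 2.22, 2.79, 3.14, 3.14, 3.14].

## Interface

Orientations are given as [roll, pitch, yaw] about the fixed x, y, z axes, in that order (R = Rz(yaw) Ry(pitch) Rx(roll)).
In Python, from rig import sense, grab_frame, sign_off, masks_of gives the robot as it stands. The module is installed in compiled form; this text tells all that it offers.
- The arm moves only by the shell command python3 -m inch 'ROWS' [FORCE]. ROWS is JSON, a list of rows, each an object of numbers: "gripper": the finger opening in m, from 0 to 0.0854; "tx", "ty", "tz": the shift along the tool's x, y, z in m; "spin": the turn about the tool's z in degrees. In form: [{"gripper": .., "tx": .., "ty": .., "tz": .., "spin": ..}, ...]. A call has exactly 8 rows; each row shifts and turns the commanded pose from where the row before left it, along the tool's axes as they then stand; what a row does not reach is not made up. A row lasts 1/10 s, in which the tool goes at most 50 mm and 8.59 degrees, less where a joint would pass 70% of its speed; a pose out of reach is approached as far as the arm can. A call is refused whole if a number of a shift passes 0.05 or a number of a turn 8.59, either way. A call with a gripper value outside its range is refused whole. The fingers move at their own pace and stop on an object; FORCE is the grip in N (left out, the last holds). Time passes only in rows, so rows that do not move let the fingers close, or fill a call up. It gives the time, the measured TCP pose, the force and the opening at its end, in the units of the state.
- sense(): the state, without advancing time (a new reading comes with each control period).
- grab_frame(name): name is "scene" or "side" or "wrist"; returns a dict with "pixels" (400x640x3 uint8, red, green, blue), "K" (3x3 intrinsics, pixels), "k1" (the pictures are not rectified: a ray, as slopes to the right and down, at radius r is drawn at 1 + k1 r^2 times it, then the intrinsics apply), "extrinsics" (4x4, takes a point from camera to world coordinates). Camera axes: x right, y down, z forward; pixel columns grow to the right and rows downward; lengths in mm; the calibration is good to about 2 mm. A picture is of the moment at which its call begins. There is no depth.
- sign_off(): hands the job in, once; it reports no verdict.
Trained networks look in the newest picture that a camera, given by its name, has taken for a name from the list of things; names that differ only in an ending like _2 or _b are one class to them, and where a whole thing is asked for, a point or a joint stands for the part that bears it (a point fixed in the world has none). Each returns a list of dicts, best first, with "conf" (0 to 1); they miss things now and then, are a little off and sometimes report something else, mostly with a low value. They report only what shows in the picture. A call takes as long as a camera call.
- masks_of(camera, target): "pixels" (400x640 bool, what is visible of it) and "centre" ([row, column] in pixels, amid what is visible of it).
The state is a dict: "clock": time; "qpos": joint angles; "qvel": joint speeds; "joint_efforts": joint torques, N m; "eef_pos": TCP position; "tcp_rot": TCP orientation; "contact_force": force on the tool from outside, world axes, zero at the start; "wrist_torque": the same for the moment, N m; "opening": opening from 0.0 (shut) to 1.0 (fully open).
Only numpy, scipy, OpenCV 4.12 (cv2) and the standard library are available. Lean on these libraries where they do the work, as an engineer would, in place of code of your own. Each camera call takes 0.05 s, during which the arm holds its last target.

## Working session

There is one attempt and no reset: what is moved stays moved. The work goes in short steps, Python scripts to look and compute and a shell command to move; the robot and the scene stay as the last step left them, time stands still between calls to the robot, and variables do not carry over. Pictures are saved under pics/ and viewed, and the job is handed in when it is done.

```bash
mkdir -p pics; ls; python3 - <<'E'
from rig import *
import cv2
print(sense())
for n in ["scene","side","wrist"]:
    f=grab_frame(n); cv2.imwrite(f"pics/a_{n}.png",f["pixels"][:,:,::-1]); print(n,f["K"],f["k1"],f["extrinsics"])
E
```

```text
pics
{'clock': 0.0, 'qpos': array([ 1.22561503e+00,  3.53629385e-01,  1.63412383e+00,  2.86008799e-05,
        1.15521332e+00, -2.41290843e-03]), 'qvel': array([ 0.00125911, -0.00075042,  0.00022057,  0.00094101,  0.00058508,
       -0.00048796]), 'joint_efforts': array([ 1.95405759e-03, -6.05253553e+01, -3.42065227e+01,  1.85974814e-04,
        9.22585255e-03, -6.12338476e-05]), 'eef_pos': array([209.89879682, 588.19722549, 230.57781469]), 'tcp_rot': array([-3.14021884e+00, -2.94654723e-05,  2.79881268e+00]), 'contact_force': array([-0.13548933, -0.74332072, -0.56990175]), 'wrist_torque': array([-0.00102471,  0.07633114, -0.00346392]), 'opening': 0.9984503618729728}
scene [[518.52914612   0.         317.61512438]
 [  0.         518.52914612 203.29775086]
 [  0.           0.           1.        ]] -0.04143018761394893 [[-8.15142735e-01 -3.61531602e-01  4.52589463e-01 -1.18574678e+02]
 [-5.79093966e-01  5.27320453e-01 -6.21758247e-01  1.07782845e+03]
 [-1.38744253e-02 -7.68913545e-01 -6.39202206e-01  1.17096517e+03]
 [ 0.00000000e+00  0.00000000e+00  0.00000000e+00  1.00000000e+00]]
side [[372.38873071   0.         326.53275285]
 [  0.         372.38873071 197.88835533]
 [  0.           0.           1.        ]] -0.053920204527059146 [[ 9.46546584e-01 -1.31864521e-01  2.94382936e-01  2.42557470e+02]
 [-3.22145242e-01 -4.33101408e-01  8.41810913e-01 -8.82165714e+02]
 [ 1.64926717e-02 -8.91647306e-01 -4.52430186e-01  6.79684571e+02]
 [ 0.00000000e+00  0.00000000e+00  0.00000000e+00  1.00000000e+00]]
wrist [[313.20971689   0.         320.02811065]
 [  0.         313.20971689 200.63468137]
 [  0.           0.           1.        ]] 0.007379681812105529 [[ 3.36528057e-01  9.03880953e-01  2.64098638e-01  1.43226180e+02]
 [ 9.41671787e-01 -3.22496026e-01 -9.61798263e-02  6.12509841e+02]
 [-1.76435173e-03  2.81061447e-01 -9.59688153e-01  3.75918980e+02]
 [ 0.00000000e+00  0.00000000e+00  0.00000000e+00  1.00000000e+00]]
```

View pics/a_scene.png

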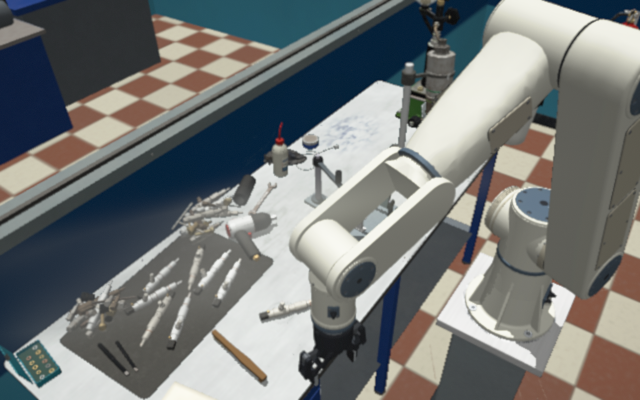

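View pics/a_side.png

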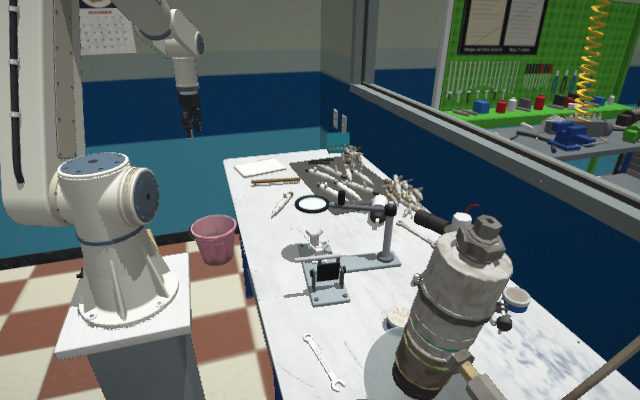

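View pics/a_wrist.png

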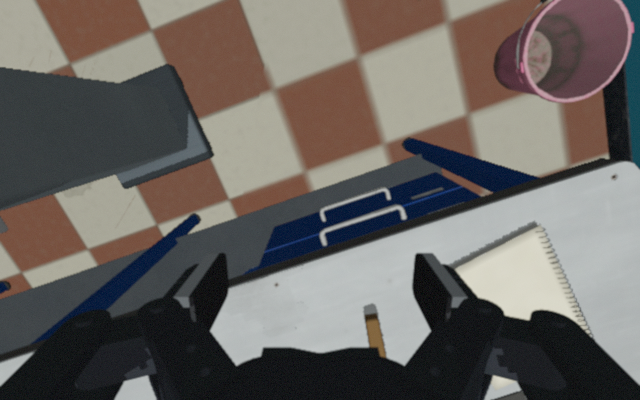

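```bash
cat > h.py <<'E'
import numpy as np,cv2
from rig import sense,grab_frame,masks_of,sign_off
def rays(f,uv):
    K=np.array(f["K"]);E=np.array(f["extrinsics"]);uv=np.atleast_2d(uv).astype(float)
    p=cv2.undistortPoints(uv.reshape(-1,1,2),K,np.array([f["k1"],0,0,0,0.]) ).reshape(-1,2)
    d=np.c_[p,np.ones(len(p))]@E[:3,:3].T
    return E[:3,3],d/np.linalg.norm(d,axis=1)[:,None]
def onz(f,uv,z):
    o,d=rays(f,uv);t=(z-o[2])/d[:,2];return o+d*t[:,None]
def proj(f,P):
    E=np.array(f["extrinsics"]);R=E[:3,:3].T
    p,_=cv2.projectPoints(np.atleast_2d(P).astype(float),cv2.Rodrigues(R)[0],-R@E[:3,3],np.array(f["K"]),np.array([f["k1"],0,0,0,0.]))
    return p.reshape(-1,2)
def save(f,name,crop=None,s=1):
    im=f["pixels"][:,:,::-1]
    if crop: a,b,c,d=crop;im=im[b:d,a:c]
    im=cv2.resize(np.ascontiguousarray(im),None,fx=s,fy=s,interpolation=cv2.INTER_CUBIC);cv2.imwrite("pics/"+name,im)
def stand(S,p):  # S=(x,y,yaw) stand->world
    c,s=np.cos(S[2]),np.sin(S[2]);p=np.atleast_2d(p).astype(float)
    return np.c_[S[0]+c*p[:,0]-s*p[:,1],S[1]+s*p[:,0]+c*p[:,1],p[:,2]]
E
python3 - <<'E'
from h import *
for c in ["side","scene"]:
    f=grab_frame(c)
    ov=f["pixels"].copy()
    for i,n in enumerate(["inspection_stand","mirror","magnifier_arm","lens_centre","magnifier_grip","mirror_grip","injector_centre","injector_tip","wire_brush","small_spanner","tin"]):
        for m in masks_of(c,n)[:2]:
            r,cc=m["centre"]; print(c,n,round(m["conf"],2),np.round(m["centre"]),m["pixels"].sum(),np.round(onz(f,[cc,r],0)[0]))
            if n=="magnifier_arm" or n=="inspection_stand": np.save(f"m_{c}_{n}.npy",m["pixels"])
f=grab_frame("side"); save(f,"b_side.png",(260,170,420,310),5)
f=grab_frame("scene"); save(f,"b_scene.png",(180,220,340,400),3)
E
```

```text
side inspection_stand 0.96 [259. 332.] 4767 [567. -14.  -0.]
side mirror 0.68 [269. 325.] 593 [532. -51.   0.]
side magnifier_arm 0.77 [204. 336.] 1152 [701. 321.   0.]
side lens_centre 0.87 [204. 334.] 1116 [696. 324.   0.]
side magnifier_grip 0.72 [206. 332.] 1152 [683. 315.   0.]
side injector_centre 0.53 [198. 282.] 137 [513. 430.   0.]
side injector_tip 0.57 [200. 284.] 181 [519. 418.   0.]
side injector_tip 0.18 [264. 327.] 654 [546. -32.   0.]
side wire_brush 0.47 [183. 275.] 223 [514. 581.   0.]
side small_spanner 0.94 [364. 324.] 446 [ 425. -366.    0.]
side tin 0.88 [312. 397.] 369 [ 650. -275.    0.]
scene inspection_stand 0.81 [215. 366.] 1382 [ 539. -105.    0.]
scene mirror 0.43 [217. 364.] 1386 [538. -91.   0.]
scene magnifier_arm 0.58 [172. 328.] 300 [ 784. -233.    0.]
scene lens_centre 0.66 [171. 330.] 386 [ 781. -243.    0.]
scene magnifier_grip 0.87 [169. 329.] 335 [ 794. -254.    0.]
scene mirror_grip 0.57 [202. 385.] 45 [ 519. -201.    0.]
scene injector_centre 0.72 [309. 285.] 379 [514. 375.   0.]
scene injector_tip 0.82 [311. 281.] 459 [519. 387.   0.]
scene injector_tip 0.54 [185. 338.] 1376 [ 710. -189.    0.]
scene wire_brush 0.77 [359. 242.] 563 [505. 567.   0.]
scene tin 0.34 [168. 328.] 304 [ 801. -254.    0.]
```

View pics/b_side.png

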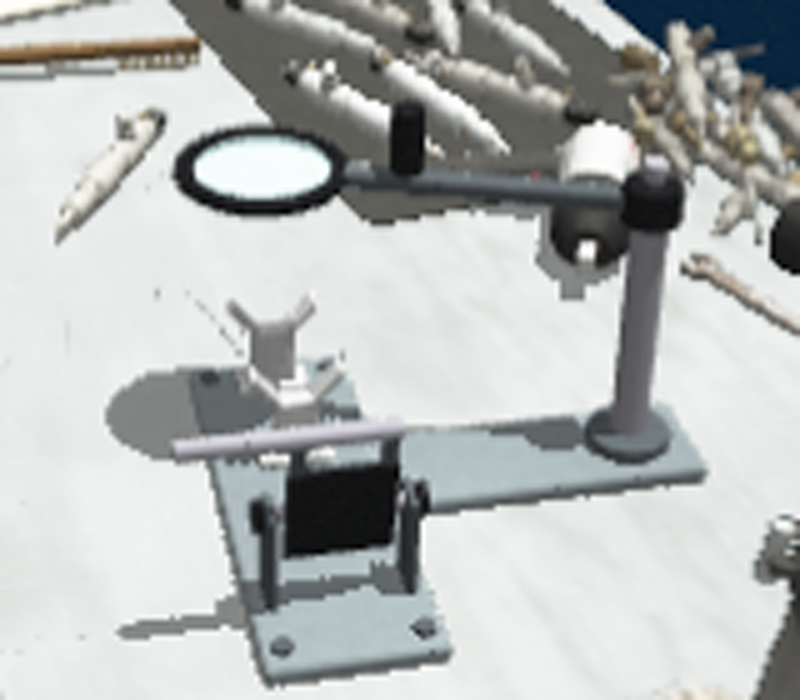

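View pics/b_scene.png

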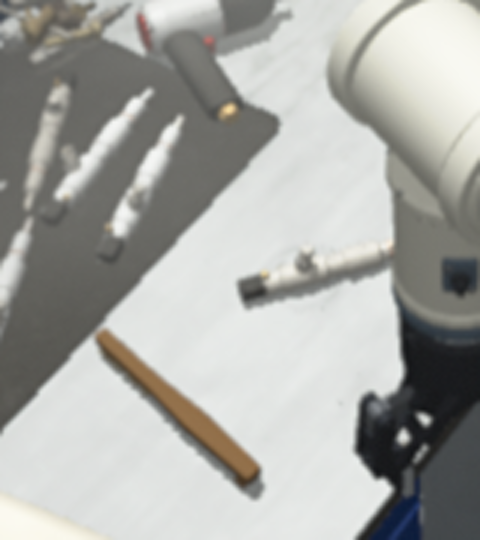

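```bash
python3 - <<'E'
from h import *
from scipy.optimize import least_squares
f=grab_frame("side")
P=np.array([[-50,-215,12],[50,-215,12],[-50,65,12],[200,-60,203],[200,-60,16]],float)
px=np.array([[262,672],[452,645],[188,372],[652,178],[628,440]])/5+[260,170]
lens=np.array([258,170])/5+[260,170]; grip=np.array([407,140])/5+[260,170]
def mag(q,r,z): return [200-r*np.cos(q),-60+r*np.sin(q),z]
def res(v):
    S=v[:3]; pts=np.vstack([P,mag(v[3],223.6,177),mag(v[3],140,207)])
    return (proj(f,stand(S,pts))-np.vstack([px,lens,grip])).ravel()
r=least_squares(res,[560,0,0,0.3]); S=r.x[:3]
print(r.x,np.round(r.fun.reshape(-1,2),1))
np.save("S.npy",r.x)
for n,p in [("saddle",[0,0,67.5]),("mirror",[0,-160,67.5]),("mgrip",[-62,-160,122.5]),("lens",mag(r.x[3],223.6,177)),("maggrip",mag(r.x[3],140,207))]: print(n,stand(S,p).round(1))
# injector from side: tip and connector end
tip=np.array([58,238])/5+[260,170]; con=np.array([155,118])/5+[260,170]
print(onz(f,[tip,con],12.5).round(1))
g=grab_frame("scene"); con2=np.array([252,288])/3+[180,220]; print(onz(g,[con2],12.5).round(1))
E
```

```text
[ 5.25079781e+02  9.27629061e+00 -1.29388263e-01  3.41258402e-01] [[-0.6  0.8]
 [-0.4  1.2]
 [-0.2 -0.4]
 [ 1.  -2.9]
 [-0.2 -0.2]
 [ 0.5  0.5]
 [-0.  -0.5]]
saddle [[525.1   9.3  67.5]]
mirror [[ 504.4 -149.4   67.5]]
mgrip [[ 443.  -141.4  122.5]]
lens [[516.4  25.4 177. ]]
maggrip [[590.9 -12.5 207. ]]
[[438.6 269.1  12.5]
 [551.6 437.3  12.5]]
[[540.7 435.   12.5]]
```

```bash
cat > go.py <<'E'
import sys
from h import *
# usage: go.py x y z yaw -> needed spin then shift in tool frame after the spin
x,y,z,yaw=map(float,sys.argv[1:5]); s=sense(); p=s["eef_pos"]; r=s["tcp_rot"]
d=(r[2]-yaw+np.pi)%(2*np.pi)-np.pi
for nm,w in (("after spin",yaw),("before spin",r[2])):
    X=np.array([np.cos(w),np.sin(w)]);Y=np.array([np.sin(w),-np.cos(w)]);D=np.array([x,y])-p[:2]
    print(nm,"tx %.1f ty %.1f"%(D@X,D@Y),end=" | ")
print("spin deg %.2f tz %.1f"%(np.degrees(d),p[2]-z),"F",s["contact_force"].round(1),"t",s["clock"],"q",s["qpos"].round(2))
E
python3 -m inch '[{"spin":7.3,"tz":-0.03},{"tx":-0.035,"ty":-0.0208},{"tx":-0.035,"ty":-0.0208},{"tx":-0.035,"ty":-0.0208},{"tx":-0.035,"ty":-0.0208},{"tx":-0.035,"ty":-0.0208},{"tx":-0.035,"ty":-0.0208},{"tx":-0.035,"ty":-0.0208}]'; python3 go.py 590.9 -12.5 260 2.671
```

```text
after spin tx -612.0 ty -363.1 | before spin tx -560.7 ty -438.2 | spin deg 7.32 tz -28.7 F [ 0.1 -1.1 -0.2] t 1.55 q [ 1.23  0.35  1.63  0.    1.16 -0.  ]$[0]: bad value
```

```bash
python3 -m inch '[{"gripper":0.085,"tx":0,"ty":0,"tz":-0.03,"spin":7.3},{"gripper":0.085,"tx":-0.035,"ty":-0.0208,"tz":0,"spin":0},{"gripper":0.085,"tx":-0.035,"ty":-0.0208,"tz":0,"spin":0},{"gripper":0.085,"tx":-0.035,"ty":-0.0208,"tz":0,"spin":0},{"gripper":0.085,"tx":-0.035,"ty":-0.0208,"tz":0,"spin":0},{"gripper":0.085,"tx":-0.035,"ty":-0.0208,"tz":0,"spin":0},{"gripper":0.085,"tx":-0.035,"ty":-0.0208,"tz":0,"spin":0},{"gripper":0.085,"tx":-0.035,"ty":-0.0208,"tz":0,"spin":0}]'; python3 go.py 590.9 -12.5 260 2.671
```

```text
clock: 2.35
eef_pos: [363.2, 346.4, 261.5]
tcp_rot: [3.141, 0.0, 2.672]
contact_force: [0.4, 0.5, -0.4]
opening: 0.998
after spin tx -365.7 ty -216.7 | before spin tx -365.6 ty -216.9 | spin deg 0.03 tz 1.5 F [ 0.4  0.5 -0.4] t 2.35 q [ 0.76  0.13  1.86 -0.    1.15 -0.34]
```

```bash
python3 -m inch '[{"gripper":0.085,"tx":-0.038,"ty":-0.0226,"tz":0,"spin":0},{"gripper":0.085,"tx":-0.038,"ty":-0.0226,"tz":0,"spin":0},{"gripper":0.085,"tx":-0.038,"ty":-0.0226,"tz":0,"spin":0},{"gripper":0.085,"tx":-0.038,"ty":-0.0226,"tz":0,"spin":0},{"gripper":0.085,"tx":-0.038,"ty":-0.0226,"tz":0,"spin":0},{"gripper":0.085,"tx":-0.038,"ty":-0.0226,"tz":0,"spin":0},{"gripper":0.085,"tx":-0.038,"ty":-0.0226,"tz":0,"spin":0},{"gripper":0.085,"tx":0,"ty":0,"tz":0,"spin":0}]'; python3 go.py 590.9 -12.5 260 2.671
python3 - <<'E'
from h import *
f=grab_frame("wrist");save(f,"c_wrist.png")
v=np.load("S.npy")
for n in ["lens_centre","mirror","mirror_grip","magnifier_grip"]:
    for m in masks_of("wrist",n)[:1]:print(n,m["conf"],m["centre"],m["pixels"].sum())
q=v[3]
print(proj(f,stand(v[:3],[[200-140*np.cos(q),-60+140*np.sin(q),225],[200-223.6*np.cos(q),-60+223.6*np.sin(q),183],[0,38,74],[0,-38,74],[0,-160,67.5],[-50,65,12],[50,65,12]])).round())
g=grab_frame("scene");save(g,"c_scene.png")
E
```

```text
clock: 3.15
eef_pos: [530.4, 82.3, 261.4]
tcp_rot: [-3.141, 0.002, 2.668]
contact_force: [0.1, -0.1, -0.0]
opening: 0.991
after spin tx -96.9 ty -57.1 | before spin tx -97.1 ty -56.8 | spin deg -0.20 tz 1.4 F [ 0.1 -0.1 -0. ] t 3.15 q [ 0.15  0.19  1.79 -0.    1.17 -0.94]
lens_centre 0.81 [224.1, 254.1] 15211
mirror 0.66 [243.8, 117.9] 4620
mirror_grip 0.91 [246.0, 116.9] 4494
magnifier_grip 0.57 [220.1, 252.4] 15337
[[239. 357.]
 [245. 224.]
 [291. 191.]
 [228. 213.]
 [134. 245.]
 [301. 134.]
 [328. 207.]]
```

View pics/c_wrist.png

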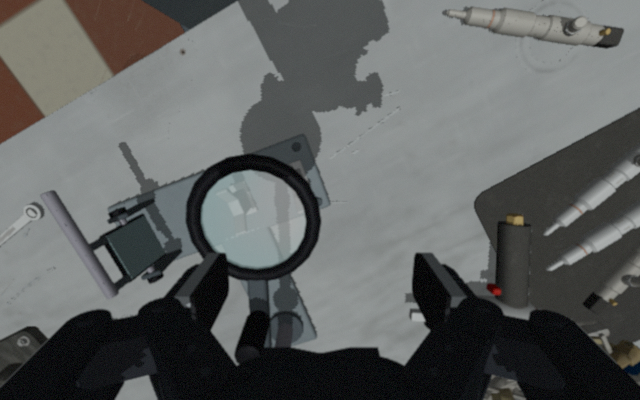

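View pics/c_scene.png

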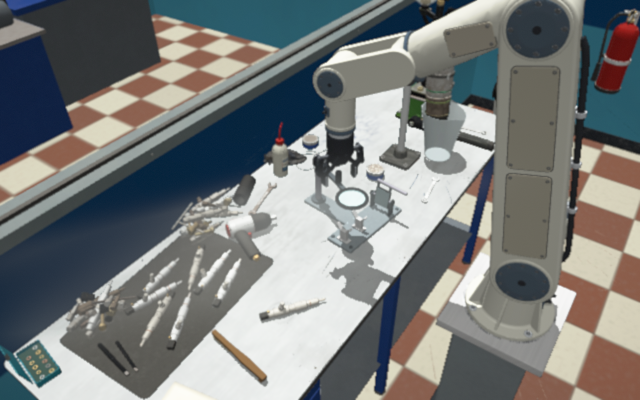

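```bash
python3 - <<'E'
from h import *
g=grab_frame("scene");save(g,"d_scene.png",(290,140,450,260),5)
f=grab_frame("wrist");save(f,"d_wrist.png",(0,100,400,400),2)
save(f,"d_wristinj.png",(420,0,640,80),3.5)
E
```

```text
(no output)
```

View pics/d_scene.png

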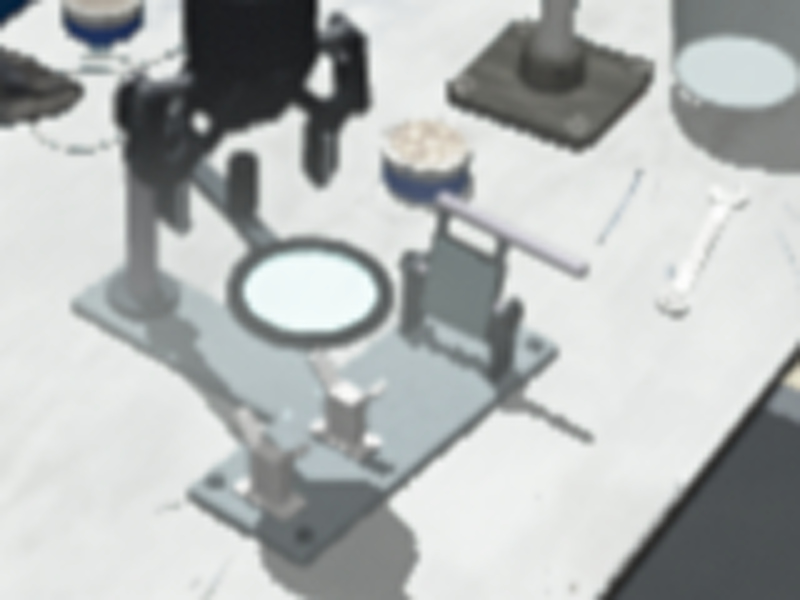

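View pics/d_wrist.png

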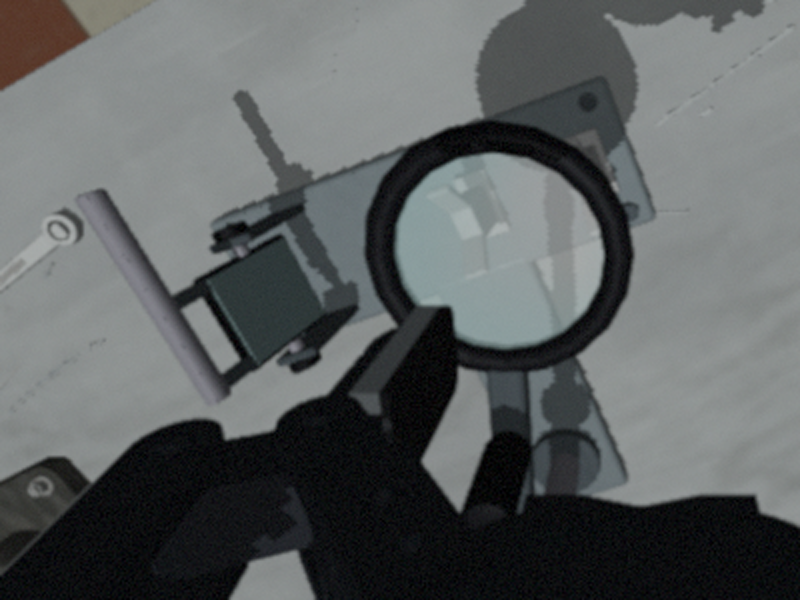

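View pics/d_wristinj.png

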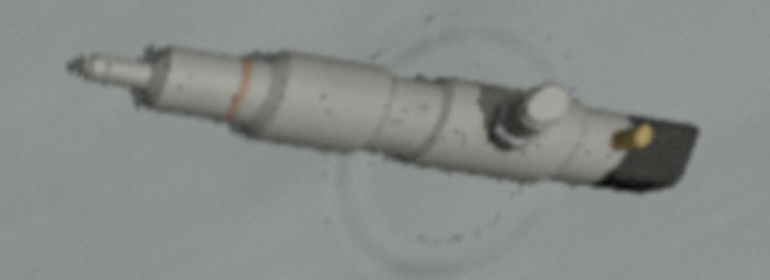

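```bash
cat > fit.py <<'E'
from h import *
from scipy.optimize import least_squares
def mag(q,r,z): return [200-r*np.cos(q),-60+r*np.sin(q),z]
side=grab_frame("side");g=grab_frame("scene");w=grab_frame("wrist")
F=[(side,[[-50,-215,12],[50,-215,12],[-50,65,12],[200,-60,16]],np.array([[262,672],[452,645],[188,372],[628,440]])/5+[260,170],np.array([[258,170],[407,140]])/5+[260,170],177,207),
(g,[[-50,65,12],[50,65,12],[-50,-215,12],[200,-60,16]],np.array([[303,556],[190,490],[557,350],[143,300]])/5+[290,140],np.array([[310,292],[243,183]])/5+[290,140],177,207),
(w,[[-50,65,12],[50,65,12],[-50,-215,12]],np.array([[603,78],[653,215],[213,222]])/2+[0,100],np.array([[500,246],[487,515]])/2+[0,100],178,225)]
def res(v,fs=F):
    o=[]
    for i,(f,P,px,lg,z1,z2) in enumerate(fs):
        pts=np.vstack([P,mag(v[3],223.6,z1),mag(v[3],140,z2)])
        o.append((proj(f,stand(v[:3],pts))-np.vstack([px,lg])).ravel())
    return np.concatenate(o)
for fs in ([F[0]],[F[1]],[F[2]],F):
    r=least_squares(res,[525,9,-.13,0.3],args=(fs,),loss="soft_l1"); print(r.x.round(3))
print(res(r.x).reshape(-1,2).round(1).tolist()); np.save("S.npy",r.x)
S=r.x
for n,p in [("saddle",[0,0,67.5]),("mirror",[0,-160,67.5]),("mgrip",[-62,-160,122.5]),("maggrip",mag(S[3],140,207))]: print(n,stand(S[:3],p).round(1))
print("yaw",np.pi-S[3]+S[2])
o=np.array([420,0])
print("inj tip, con wrist",onz(w,[np.array([70,66])/3.5+o,np.array([690,157])/3.5+o],12.5).round(1))
E
python3 fit.py
```

```text
[ 5.25949e+02  1.08500e+01 -1.26000e-01  3.32000e-01]
[ 5.1880e+02  1.7436e+01 -1.1700e-01  3.5000e-01]
[ 5.24308e+02  1.42970e+01 -1.11000e-01  3.50000e-01]
[ 5.23894e+02  1.35790e+01 -1.12000e-01  3.54000e-01]
[[-0.1, -0.2], [-0.1, -0.2], [-1.2, -0.9], [-1.3, -1.7], [-0.2, -0.5], [-0.9, -1.6], [-0.4, -0.2], [-1.7, -1.4], [-0.0, -2.5], [-1.1, -1.8], [-0.7, -0.6], [-0.9, -1.2], [-0.8, -3.8], [1.9, -0.1], [-3.2, -0.6], [-0.1, 0.6], [-0.2, 0.6]]
saddle [[523.9  13.6  67.5]]
mirror [[ 506.  -145.4   67.5]]
mgrip [[ 444.4 -138.5  122.5]]
maggrip [[590.8  -5.6 207. ]]
yaw 2.6757985103265707
inj tip, con wrist [[439.3 282.3  12.5]
 [555.6 451.4  12.5]]
```

```bash
python3 go.py 591 -7 186 2.676;  python3 -m inch '[{"gripper":0.085,"tx":-0.031,"ty":-0.017,"tz":0,"spin":0},{"gripper":0.085,"tx":-0.031,"ty":-0.017,"tz":0,"spin":0},{"gripper":0.085,"tx":-0.0325,"ty":-0.018,"tz":0,"spin":0},{"gripper":0.085,"tx":0,"ty":0,"tz":0.01,"spin":0},{"gripper":0.085,"tx":0,"ty":0,"tz":0.02,"spin":0},{"gripper":0.085,"tx":0,"ty":0,"tz":0.02,"spin":0},{"gripper":0.085,"tx":0,"ty":0,"tz":0.02,"spin":0},{"gripper":0.085,"tx":0,"ty":0,"tz":0,"spin":0}]' 20; python3 go.py 591 -7 186 2.676
python3 - <<'E'
from h import *
f=grab_frame("wrist");save(f,"e_wrist.png")
g=grab_frame("scene");save(g,"e_scene.png",(290,140,450,260),5)
E
```

```text
after spin tx -98.6 ty -55.5 | before spin tx -98.8 ty -55.2 | spin deg -0.21 tz 75.4 F [-0.1 -0.4  0.3] t 3.7 q [ 0.16  0.18  1.79  0.    1.17 -0.94]
clock: 4.5
eef_pos: [586.3, -2.2, 188.4]
tcp_rot: [-3.139, -0.005, 2.672]
contact_force: [0.1, 0.6, -0.3]
opening: 0.997
after spin tx -6.4 ty -2.2 | before spin tx -6.4 ty -2.2 | spin deg -0.24 tz 2.4 F [ 0.1  0.6 -0.3] t 4.5 q [-0.01  0.34  1.76  0.    1.05 -1.11]
```

View pics/e_wrist.png

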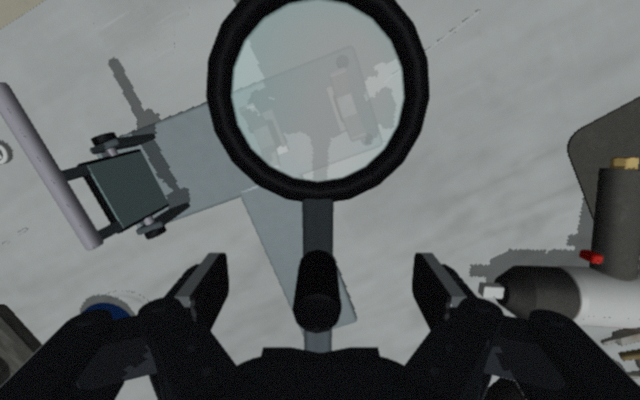

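View pics/e_scene.png

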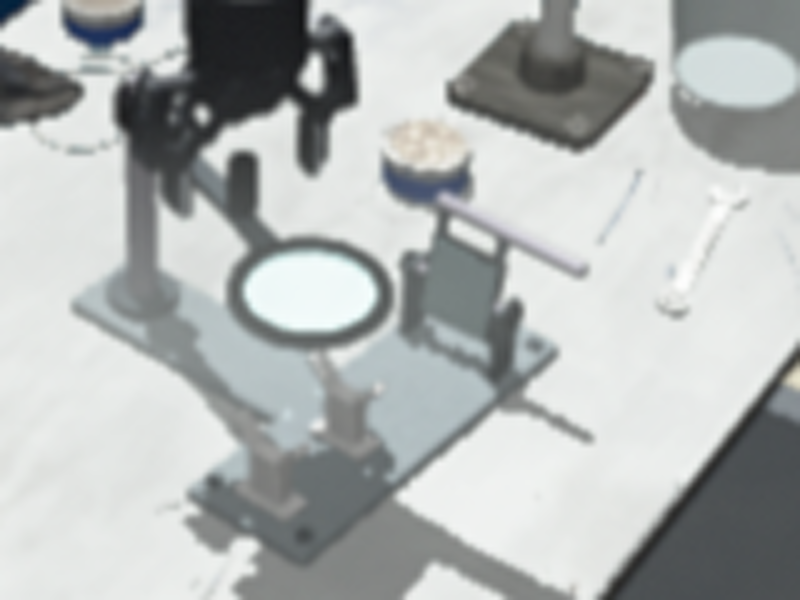

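```bash
python3 - <<'E'
from h import *
f=grab_frame("wrist");s=sense();p=s["eef_pos"]
for z in(183,207,225):print(z,proj(f,[p[0],p[1],z]).round())
print(onz(f,[[318,313]],225),onz(f,[[318,258]],183),p)
v=np.load("S.npy");print(stand(v[:3],[200,-60,0]))
E
```

```text
183 [[320. 248.]]
207 [[320. 271.]]
225 [[320. 293.]]
[[597.12295573  -7.48424927 225.        ]] [[593.43953869  -5.9364384  183.        ]] [588.88761039  -2.44751675 192.02985296]
[[715.91132018 -68.45379674   0.        ]]
```

```bash
python3 go.py 594.5 -6.5 187 2.676; python3 -m inch '[{"gripper":0.085,"tx":-0.006,"ty":0,"tz":0.002,"spin":0},{"gripper":0.0,"tx":0,"ty":0,"tz":0,"spin":0},{"gripper":0.0,"tx":0,"ty":0,"tz":0,"spin":0},{"gripper":0.0,"tx":0,"ty":0,"tz":0,"spin":0},{"gripper":0.0,"tx":0,"ty":0,"tz":0,"spin":0},{"gripper":0.0,"tx":0,"ty":0,"tz":0,"spin":0},{"gripper":0.0,"tx":0,"ty":0,"tz":0,"spin":0},{"gripper":0.0,"tx":0,"ty":0,"tz":0,"spin":0}]' 20; python3 go.py 594.5 -6.5 187 2.676
```

```text
after spin tx -6.8 ty -1.1 | before spin tx -6.8 ty -1.1 | spin deg -0.24 tz 5.0 F [0.2 0.3 0.1] t 4.65 q [-0.01  0.34  1.75  0.    1.05 -1.11]
clock: 5.45
eef_pos: [593.9, -5.7, 189.5]
tcp_rot: [-3.141, -0.0, 2.671]
contact_force: [-1.4, -1.7, 2.6]
opening: 0.227
after spin tx -0.9 ty -0.5 | before spin tx -0.9 ty -0.5 | spin deg -0.26 tz 2.5 F [-1.4 -1.7  2.6] t 5.45 q [-0.01  0.35  1.74 -0.    1.05 -1.11]
```

```bash
python3 -m inch '[{"gripper":0.0,"tx":0,"ty":0.0049,"tz":0,"spin":2},{"gripper":0.0,"tx":-0.0004,"ty":0.011,"tz":0,"spin":4.5},{"gripper":0.0,"tx":-0.0004,"ty":0.011,"tz":0,"spin":4.5},{"gripper":0.0,"tx":-0.0004,"ty":0.011,"tz":0,"spin":4.5},{"gripper":0.0,"tx":-0.0004,"ty":0.011,"tz":0,"spin":4.5},{"gripper":0.0,"tx":-0.0004,"ty":0.011,"tz":0,"spin":4.5},{"gripper":0.0,"tx":-0.0004,"ty":0.011,"tz":0,"spin":4.5},{"gripper":0.0,"tx":-0.0004,"ty":0.011,"tz":0,"spin":4.5}]' 20; python3 - <<'E'
from h import *
f=grab_frame("wrist");save(f,"f_wrist.png");print(sense()["contact_force"])
E
```

```text
clock: 6.25
eef_pos: [650.6, 51.7, 189.5]
tcp_rot: [-3.142, 0.003, 2.084]
contact_force: [1.8, -10.0, 1.0]
opening: 0.227
[ 5.22446892 -5.88982992  2.44536163]
```

View pics/f_wrist.png

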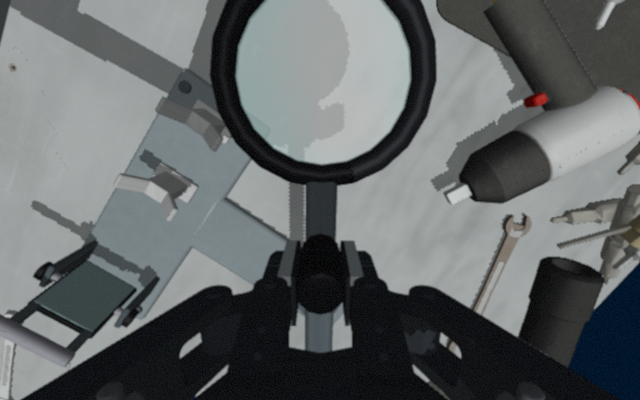

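```bash
python3 -m inch '[{"gripper":0.0,"tx":-0.0004,"ty":0.011,"tz":0,"spin":4.5},{"gripper":0.0,"tx":-0.0004,"ty":0.011,"tz":0,"spin":4.5},{"gripper":0.0,"tx":-0.0004,"ty":0.011,"tz":0,"spin":4.5},{"gripper":0.0,"tx":-0.0004,"ty":0.011,"tz":0,"spin":4.5},{"gripper":0.0,"tx":0,"ty":0.0049,"tz":0,"spin":2},{"gripper":0.0,"tx":0,"ty":0,"tz":0,"spin":0},{"gripper":0.085,"tx":0,"ty":0,"tz":0,"spin":0},{"gripper":0.085,"tx":0,"ty":0,"tz":0,"spin":0}]' 20;  python3 -m inch '[{"gripper":0.085,"tx":0,"ty":0,"tz":0,"spin":0},{"gripper":0.085,"tx":0,"ty":0,"tz":0,"spin":0},{"gripper":0.085,"tx":0,"ty":0,"tz":0,"spin":0},{"gripper":0.085,"tx":0,"ty":0,"tz":-0.02,"spin":0},{"gripper":0.085,"tx":0,"ty":0,"tz":-0.035,"spin":0},{"gripper":0.085,"tx":0,"ty":0,"tz":-0.035,"spin":0},{"gripper":0.085,"tx":0,"ty":0,"tz":0,"spin":0},{"gripper":0.085,"tx":0,"ty":0,"tz":0,"spin":0}]' 20; python3 - <<'E'
from h import *
f=grab_frame("wrist");save(f,"g_wrist.png")
g=grab_frame("scene");save(g,"g_scene.png",(240,140,460,340),3.6)
g=grab_frame("side");save(g,"g_side.png",(260,170,420,290),5)
E
```

```text
clock: 7.1
eef_pos: [695.3, 69.6, 189.0]
tcp_rot: [-3.141, -0.0, 1.737]
contact_force: [-0.2, -0.7, 0.6]
opening: 0.56
clock: 7.9
eef_pos: [695.8, 69.7, 280.3]
tcp_rot: [3.14, 0.0, 1.738]
contact_force: [-0.5, 0.4, -0.7]
opening: 0.996
```

View pics/g_wrist.png

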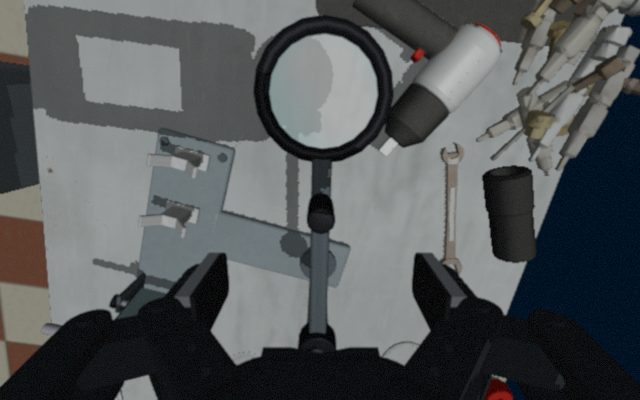

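View pics/g_scene.png

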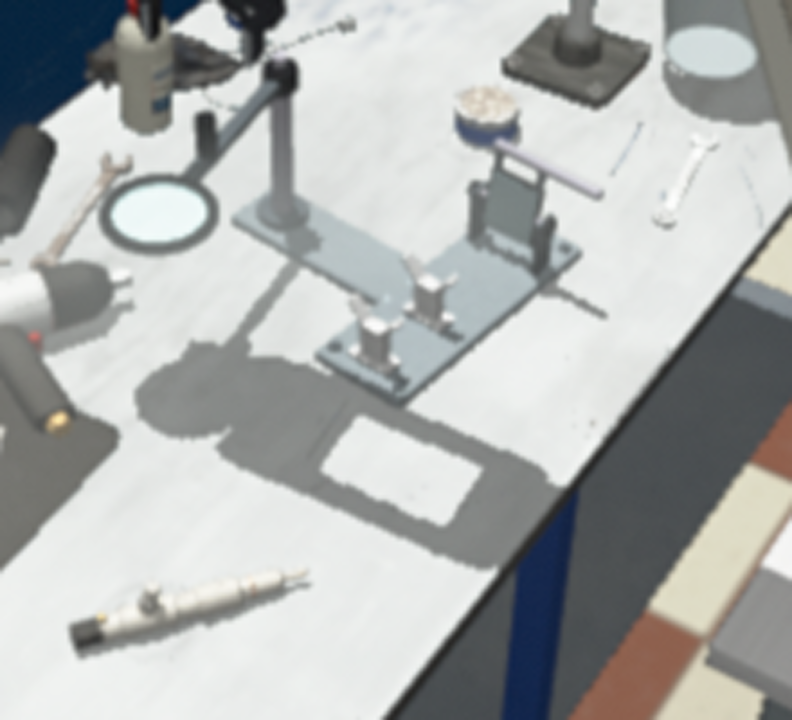

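View pics/g_side.png

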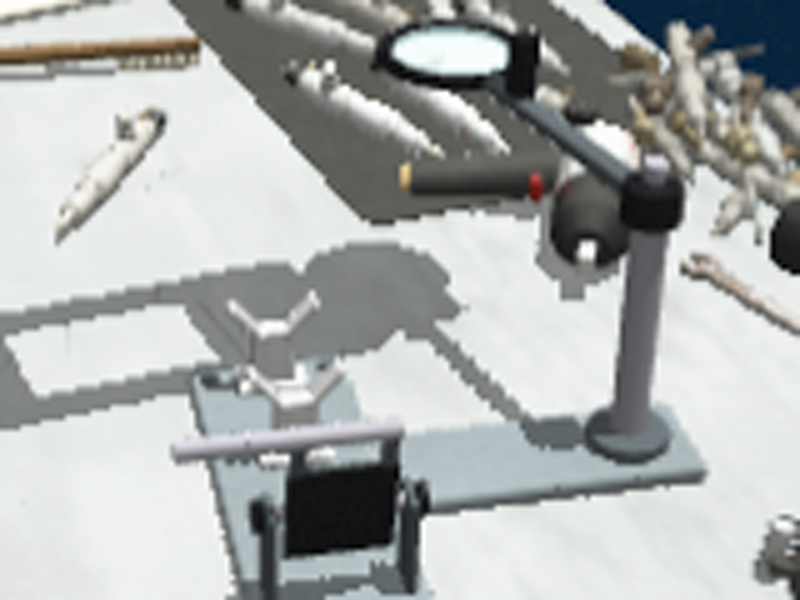

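```bash
python3 -m inch '[{"gripper":0.085,"tx":0.041,"ty":-0.017,"tz":0,"spin":0},{"gripper":0.085,"tx":0.041,"ty":-0.017,"tz":0,"spin":0},{"gripper":0.085,"tx":0.041,"ty":-0.017,"tz":0,"spin":0},{"gripper":0.085,"tx":0.041,"ty":-0.017,"tz":0,"spin":0},{"gripper":0.085,"tx":0.041,"ty":-0.017,"tz":0,"spin":0},{"gripper":0.085,"tx":0.041,"ty":-0.017,"tz":0,"spin":0},{"gripper":0.085,"tx":0.041,"ty":-0.017,"tz":0,"spin":0},{"gripper":0.085,"tx":0.041,"ty":-0.017,"tz":0,"spin":0}]' 20;  python3 -m inch '[{"gripper":0.085,"tx":0,"ty":0,"tz":0,"spin":8},{"gripper":0.085,"tx":0,"ty":0,"tz":0,"spin":8},{"gripper":0.085,"tx":0,"ty":0,"tz":0.03,"spin":8},{"gripper":0.085,"tx":0,"ty":0,"tz":0.03,"spin":8},{"gripper":0.085,"tx":0,"ty":0,"tz":0.03,"spin":8},{"gripper":0.085,"tx":0,"ty":0,"tz":0,"spin":4},{"gripper":0.085,"tx":0,"ty":0,"tz":0,"spin":0},{"gripper":0.085,"tx":0,"ty":0,"tz":0,"spin":0}]' 20; python3 - <<'E'
from h import *
f=grab_frame("wrist");save(f,"h_wrist.png")
p=sense()["eef_pos"];print(proj(f,[[p[0],p[1],12],[504,372,12]]))
for n in ["injector_centre","injector_tip"]:
    for m in masks_of("wrist",n)[:1]:
        print(n,m["conf"],m["centre"],m["pixels"].sum())
        np.save("inj.npy",m["pixels"])
E
```

```text
clock: 8.85
eef_pos: [505.2, 371.4, 278.0]
tcp_rot: [-3.14, 0.001, 1.738]
contact_force: [0.0, -0.1, -0.4]
opening: 0.999
clock: 9.65
eef_pos: [506.8, 370.4, 188.9]
tcp_rot: [-3.141, 0.001, 0.972]
contact_force: [0.0, -0.1, 0.1]
opening: 0.993
[[319.81662873 179.5588879 ]
 [316.64461282 180.00275102]]
injector_centre 0.6 [175.7, 315.8] 3617
injector_tip 0.59 [174.2, 317.8] 3554
```

View pics/h_wrist.png

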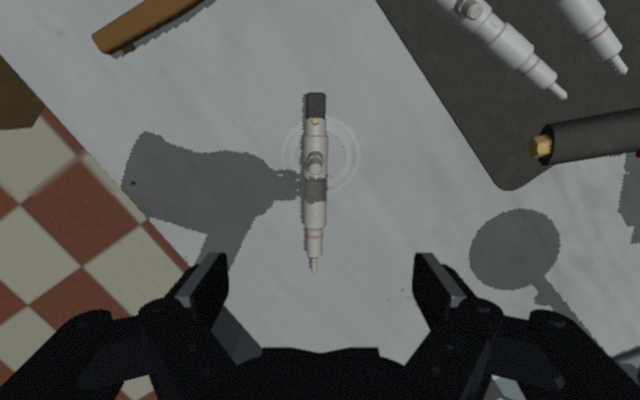

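```bash
python3 - <<'E'
from h import *
f=grab_frame("wrist");m=np.load("inj.npy");save(f,"i_wrist.png",(270,80,370,290),2.8)
ys,xs=np.nonzero(m);print(xs.min(),xs.max(),ys.min(),ys.max())
for r in range(ys.min(),ys.max(),12):
    c=np.nonzero(m[r])[0];print(r,c.min(),c.max(),end="; ")
E
```

```text
304 328 92 273
92 309 318; 104 306 325; 116 306 325; 128 306 326; 140 304 327; 152 304 327; 164 304 327; 176 304 327; 188 306 325; 200 304 326; 212 304 327; 224 304 326; 236 307 322; 248 307 322; 260 312 317; 272 313 316;
```

View pics/i_wrist.png

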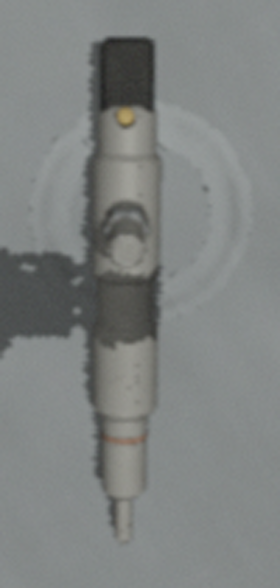

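```bash
python3 - <<'E'
from h import *
f=grab_frame("wrist")
P=onz(f,[[314.2,273.5],[315.8,93.5],[315.5,228.2],[315.7,135.4]],12.5);print(P.round(1))
d=P[1]-P[0];L=np.linalg.norm(d);print(L,np.arctan2(d[1],d[0]));u=d/L
print("from tip",P[0]+116*u,"scaled",P[0]+116/195*d,"body",(P[2]+P[3])/2,np.linalg.norm(P[2]-P[3]))
E
python3 go.py 503.5 372 3 0.966
```

```text
[[439.7 283.3  12.5]
 [552.7 443.7  12.5]
 [472.6 328.3  12.5]
 [529.9 410.8  12.5]]
196.28259622169077 0.9571157820007183
from tip [506.50183785 378.10779833  12.5       ] scaled [506.9412232  378.73156069  12.5       ] body [501.25216986 369.56185947  12.5       ] 100.40386147845516
after spin tx -0.8 ty -3.8 | before spin tx -0.8 ty -3.8 | spin deg 0.26 tz 186.8 F [-0.3 -0.   0.2] t 9.9 q [0.63 0.4  1.67 0.   1.08 1.23]
```

```bash
python3 go.py 506.7 378.4 4 0.957
```

```text
after spin tx 6.2 ty -4.8 | before spin tx 6.3 ty -4.7 | spin deg 0.77 tz 185.8 F [-0.3 -0.   0.2] t 9.9 q [0.63 0.4  1.67 0.   1.08 1.23]
```

```bash
python3 -m inch '[{"gripper":0.085,"tx":0.006,"ty":-0.0047,"tz":0,"spin":0.8},{"gripper":0.085,"tx":0,"ty":0,"tz":0.03,"spin":0},{"gripper":0.085,"tx":0,"ty":0,"tz":0.03,"spin":0},{"gripper":0.085,"tx":0,"ty":0,"tz":0.03,"spin":0},{"gripper":0.085,"tx":0,"ty":0,"tz":0.03,"spin":0},{"gripper":0.085,"tx":0,"ty":0,"tz":0.01,"spin":0},{"gripper":0.085,"tx":0,"ty":0,"tz":0,"spin":0},{"gripper":0.085,"tx":0,"ty":0,"tz":0,"spin":0}]' 20; python3 go.py 506.7 378.4 4 0.957;python3 - <<'E'
from h import *
f=grab_frame("wrist");save(f,"j_wrist.png")
E
```

```text
clock: 10.7
eef_pos: [507.0, 378.7, 60.4]
tcp_rot: [3.141, -0.001, 0.956]
contact_force: [1.2, 0.2, 0.4]
opening: 0.993
after spin tx -0.4 ty -0.1 | before spin tx -0.4 ty -0.1 | spin deg -0.07 tz 56.4 F [1.2 0.2 0.4] t 10.7 q [0.64 0.56 1.74 0.   0.84 1.25]
```

View pics/j_wrist.png

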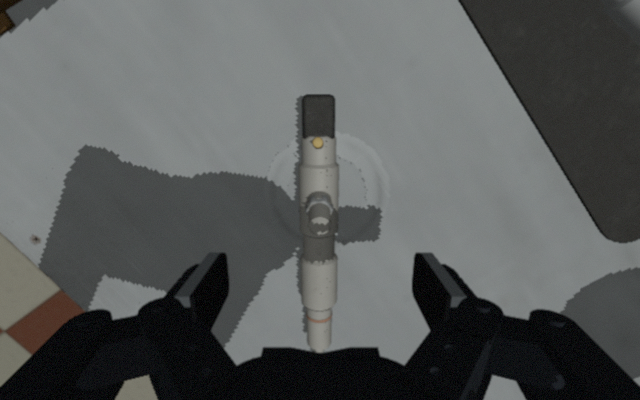

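```bash
python3 -m inch '[{"gripper":0.085,"tx":0,"ty":0,"tz":0.015,"spin":0},{"gripper":0.085,"tx":0,"ty":0,"tz":0.015,"spin":0},{"gripper":0.085,"tx":0,"ty":0,"tz":0.015,"spin":0},{"gripper":0.085,"tx":0,"ty":0,"tz":0.01,"spin":0},{"gripper":0.03,"tx":0,"ty":0,"tz":0,"spin":0},{"gripper":0.0,"tx":0,"ty":0,"tz":0,"spin":0},{"gripper":0.0,"tx":0,"ty":0,"tz":0,"spin":0},{"gripper":0.0,"tx":0,"ty":0,"tz":0,"spin":0}]' 60; python3 -m inch '[{"gripper":0,"tx":0,"ty":0,"tz":0,"spin":0},{"gripper":0,"tx":0,"ty":0,"tz":0,"spin":0},{"gripper":0,"tx":0,"ty":0,"tz":0,"spin":0},{"gripper":0,"tx":0,"ty":0,"tz":0,"spin":0},{"gripper":0.0,"tx":0,"ty":0,"tz":0,"spin":0},{"gripper":0.0,"tx":0,"ty":0,"tz":0,"spin":0},{"gripper":0.0,"tx":0,"ty":0,"tz":0,"spin":0},{"gripper":0.0,"tx":0,"ty":0,"tz":0,"spin":0}]' 60; python3 - <<'E'
from h import *
f=grab_frame("wrist");save(f,"k_wrist.png");print(sense()["eef_pos"],sense()["tcp_rot"])
E
```

```text
clock: 11.55
eef_pos: [506.8, 378.3, 4.9]
tcp_rot: [3.141, -0.001, 0.956]
contact_force: [0.7, -0.0, -0.3]
opening: 0.319
clock: 12.35
eef_pos: [506.9, 378.4, 5.2]
tcp_rot: [3.141, -0.001, 0.956]
contact_force: [-1.0, 0.1, 6.1]
opening: 0.269
[506.8310905  378.38328297   5.13193834] [ 3.14119029e+00 -1.28002609e-03  9.55723233e-01]
```

View pics/k_wrist.png

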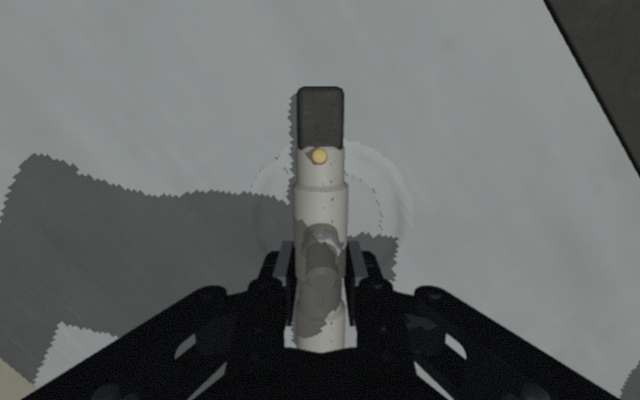

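```bash
python3 - <<'E'
from h import *
f=grab_frame("wrist");p=sense()["eef_pos"];y=.956
for a in(70,79,85):
  for z in(4,12.5,21):print(a,z,proj(f,[p[0]+a*np.cos(y),p[1]+a*np.sin(y),z]).round(1))
E
python3 -m inch '[{"gripper":0,"tx":0,"ty":0,"tz":-0.01,"spin":0},{"gripper":0,"tx":0,"ty":0,"tz":-0.02,"spin":0},{"gripper":0,"tx":0,"ty":0,"tz":-0.03,"spin":0},{"gripper":0,"tx":0,"ty":0,"tz":-0.03,"spin":0},{"gripper":0.0,"tx":0,"ty":0,"tz":-0.03,"spin":0},{"gripper":0.0,"tx":0,"ty":0,"tz":-0.015,"spin":0},{"gripper":0.0,"tx":0,"ty":0,"tz":0,"spin":0},{"gripper":0.0,"tx":0,"ty":0,"tz":0,"spin":0}]' 60; python3 - <<'E'
from h import *
f=grab_frame("wrist");save(f,"l_wrist.png");print(sense()["eef_pos"],sense()["tcp_rot"])
f=grab_frame("scene");save(f,"l_scene.png",(220,220,380,340),5)
f=grab_frame("side");save(f,"l_side.png",(240,120,400,240),5)
E
```

```text
70 4 [[319.2 113. ]]
70 12.5 [[319.1 113.2]]
70 21 [[319.1 113.5]]
79 4 [[319.1  91.8]]
79 12.5 [[319.1  90.8]]
79 21 [[319.   89.5]]
85 4 [[319.1  77.3]]
85 12.5 [[319.1  75.3]]
85 21 [[319.  73.]]
clock: 13.25
eef_pos: [505.7, 377.5, 138.3]
tcp_rot: [-3.141, 0.001, 0.956]
contact_force: [-0.1, 0.6, -5.5]
opening: 0.267
[505.3975363  377.25913332 137.63855433] [-3.14076772e+00  2.45744263e-03  9.55677328e-01]
```

View pics/l_wrist.png

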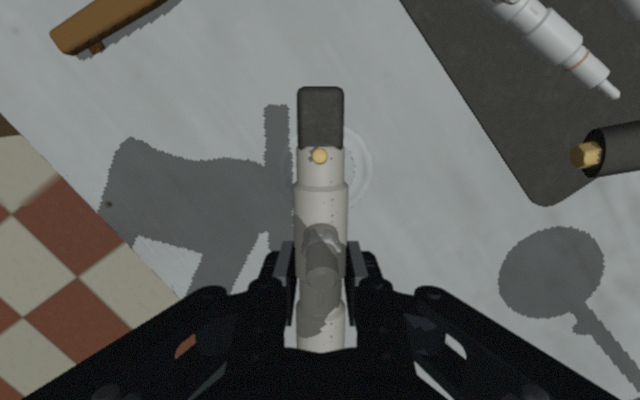

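View pics/l_scene.png

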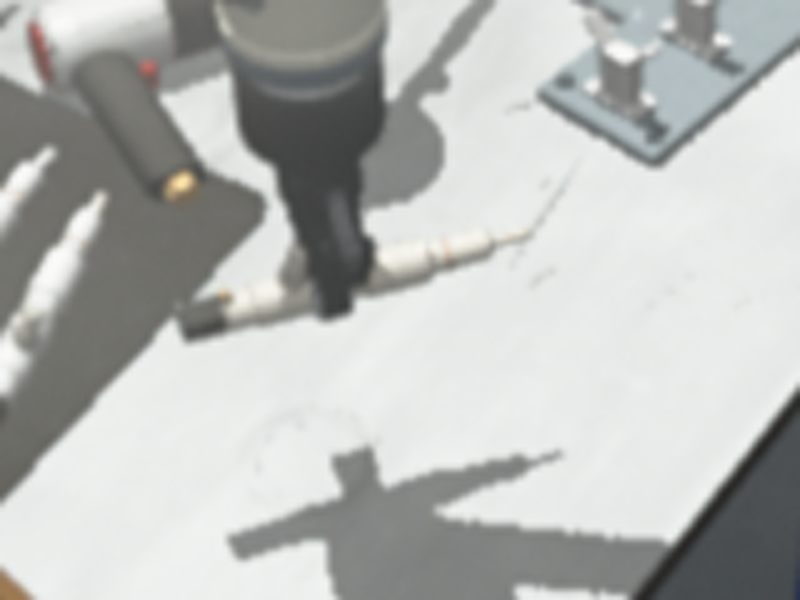

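View pics/l_side.png

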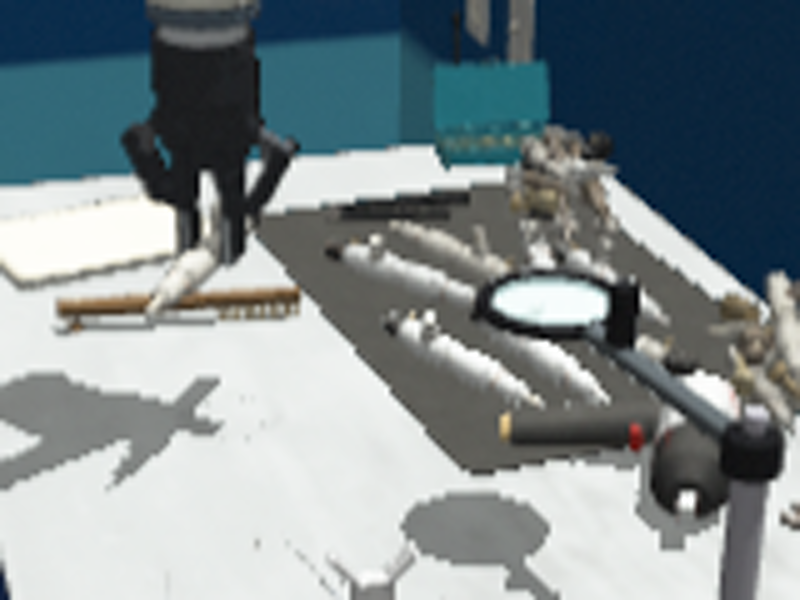

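```bash
python3 -m inch '[{"gripper":0,"tx":0,"ty":0,"tz":-0.01,"spin":-3.6},{"gripper":0,"tx":0,"ty":0,"tz":-0.02,"spin":-7.1},{"gripper":0,"tx":0,"ty":0,"tz":-0.02,"spin":-7.1},{"gripper":0,"tx":0,"ty":0,"tz":-0.01,"spin":-7.1},{"gripper":0.0,"tx":0,"ty":0,"tz":0,"spin":-3.7},{"gripper":0.0,"tx":-0.02,"ty":-0.004,"tz":0,"spin":0},{"gripper":0.0,"tx":-0.035,"ty":-0.007,"tz":0,"spin":0},{"gripper":0.0,"tx":-0.035,"ty":-0.007,"tz":0,"spin":0}]' 60;  python3 -m inch '[{"gripper":0,"tx":-0.035,"ty":-0.007,"tz":0,"spin":0},{"gripper":0,"tx":-0.035,"ty":-0.007,"tz":0,"spin":0},{"gripper":0,"tx":-0.035,"ty":-0.007,"tz":0,"spin":0},{"gripper":0,"tx":-0.035,"ty":-0.007,"tz":0,"spin":0},{"gripper":0.0,"tx":-0.035,"ty":-0.007,"tz":0,"spin":0},{"gripper":0.0,"tx":-0.035,"ty":-0.007,"tz":0,"spin":0},{"gripper":0.0,"tx":-0.025,"ty":-0.005,"tz":0,"spin":0},{"gripper":0.0,"tx":0,"ty":0,"tz":0,"spin":0}]' 60; python3 - <<'E'
from h import *
f=grab_frame("wrist");save(f,"m_wrist.png");print(sense()["eef_pos"],sense()["tcp_rot"])
f=grab_frame("scene");save(f,"m_scene.png",(290,140,450,260),5)
E
```

```text
clock: 14.2
eef_pos: [477.0, 289.6, 197.7]
tcp_rot: [-3.14, 0.002, 1.456]
contact_force: [0.6, -0.2, -4.1]
opening: 0.267
clock: 15.0
eef_pos: [402.2, 60.4, 198.3]
tcp_rot: [-3.139, 0.002, 1.453]
contact_force: [1.1, 0.5, -5.1]
opening: 0.27
[403.28359329  61.60156667 198.5804168 ] [-3.14016013e+00  3.72908298e-04  1.45239848e+00]
```

View pics/m_wrist.png

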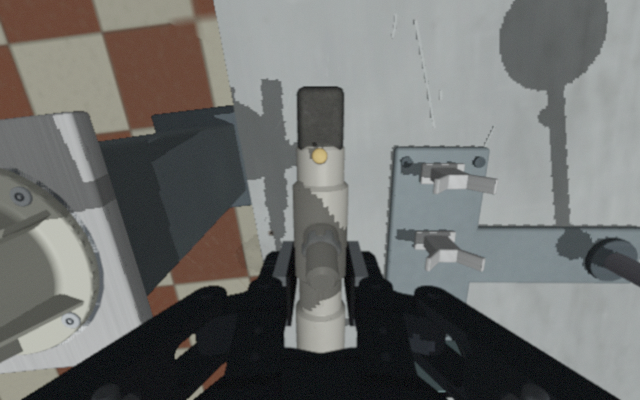

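View pics/m_scene.png

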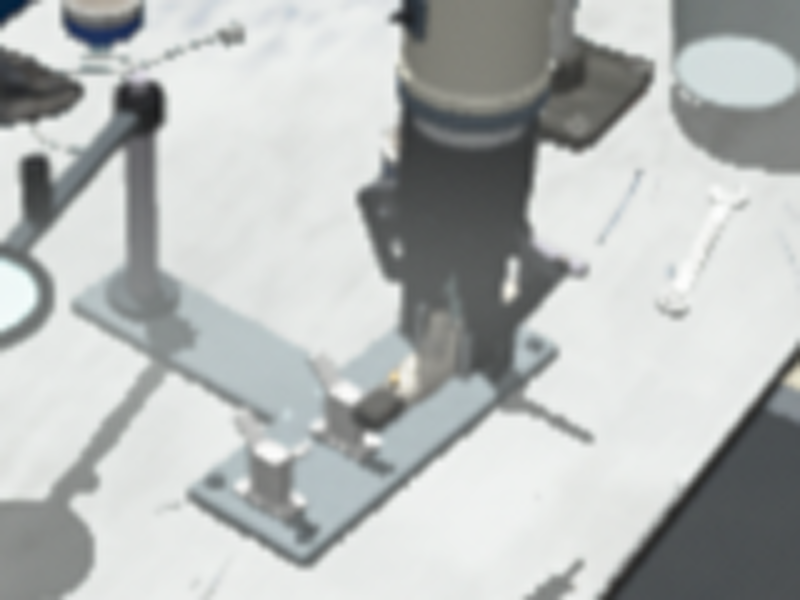

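Wrist view: the plate's +y edge runs from (394,148) to (489,148), and the saddles sit at about (455,180) and (450,250). I'll fit the stand from this, zoomed in.

```bash
python3 - <<'E'
from h import *
f=grab_frame("wrist");save(f,"n_wrist.png",(380,135,520,285),5)
v=np.load("S.npy");print(v)
print(proj(f,stand(v[:3],[[-50,65,12],[50,65,12],[-8.5,38,55],[8.5,38,55],[-28,45,74],[28,45,74],[200,-60,14]])).round(1))
print(sense()["eef_pos"],sense()["tcp_rot"])
E
```

```text
[ 5.23894002e+02  1.35788164e+01 -1.12288193e-01  3.53505950e-01]
[[390.4 149.5]
 [485.7 148.9]
 [442.5 183.6]
 [460.6 183.5]
 [429.2 180.9]
 [493.1 180.6]
 [602.2 257.3]]
[404.34093387  62.898867   198.93468166] [-3.14120803e+00 -2.03903257e-04  1.45419490e+00]
```

View pics/n_wrist.png

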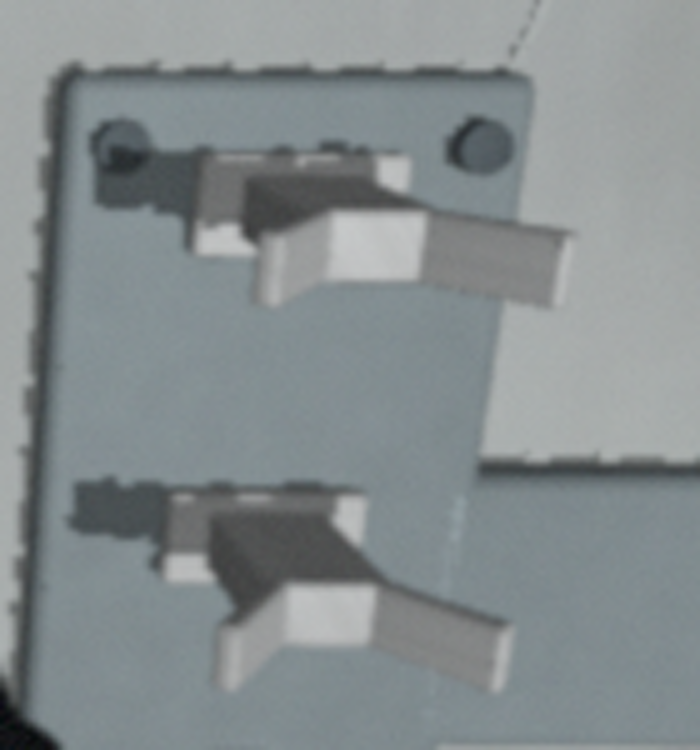

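```bash
cat > fit2.py <<'E'
from h import *
from scipy.optimize import least_squares
f=grab_frame("wrist")
P=[[-8.5,45,55],[8.5,45,55],[8.5,31,55],[-8.5,31,55],[-8.5,-31,55],[8.5,-31,55],[8.5,-45,55],[-8.5,-45,55],[-50,65,12],[50,65,12],[28,45,74],[28,31,74],[28,-31,74],[28,-45,74],[-28,45,74],[-28,31,74],[-28,-31,74],[-28,-45,74]]
px=np.array([[330,212],[427,211],[420,280],[328,279],[288,587],[378,585],[370,647],[288,645],[62,72],[533,75],[575,233],[562,305],[512,625],[500,690],[258,238],[262,305],[220,630],[225,690]])/5+[380,135]
r=least_squares(lambda v:(proj(f,stand(v,P))-px).ravel(),[524,13,-.11],loss="soft_l1")
print(r.x,(r.fun.reshape(-1,2)).round(1).tolist())
print("pivot",stand(r.x,[200,-60,0]))
s=sense();print(s["eef_pos"],s["tcp_rot"],s["clock"])
E
python3 fit2.py
```

```text
[ 5.26997321e+02  1.28728387e+01 -1.09865904e-01] [[0.0, -0.0], [-1.2, 0.0], [-1.7, 0.6], [-1.2, 1.0], [0.4, -1.2], [-0.7, -0.9], [-0.6, -0.7], [-0.9, -0.2], [0.5, 1.1], [1.5, -0.3], [0.9, -0.0], [1.1, 0.9], [1.4, -0.2], [1.8, -0.0], [0.5, -0.5], [-1.7, 1.3], [0.7, -0.9], [-1.6, 0.3]]
pivot [[719.2127823  -68.69441279   0.        ]]
[404.472394    63.18385231 199.01804392] [-3.14131182e+00 -1.95634719e-04  1.45495853e+00] 15.2
```

```bash
python3 go.py 526.5 11.9 100 1.461
```

```text
after spin tx -37.6 ty 126.9 | before spin tx -36.8 ty 127.1 | spin deg -0.35 tz 99.0 F [ 0.2 -0.3 -4.1] t 15.2 q [0.15 0.05 2.1  0.   0.99 0.27]
```

```bash
python3 -m inch '[{"gripper":0,"tx":-0.004,"ty":0.015,"tz":0,"spin":-0.3},{"gripper":0,"tx":-0.009,"ty":0.03,"tz":0,"spin":0},{"gripper":0,"tx":-0.009,"ty":0.03,"tz":0,"spin":0},{"gripper":0,"tx":-0.009,"ty":0.03,"tz":0.01,"spin":0},{"gripper":0.0,"tx":-0.0065,"ty":0.0219,"tz":0.02,"spin":0},{"gripper":0.0,"tx":0,"ty":0,"tz":0.03,"spin":0},{"gripper":0.0,"tx":0,"ty":0,"tz":0.03,"spin":0},{"gripper":0.0,"tx":0,"ty":0,"tz":0.009,"spin":0}]' 60;   python3 - <<'E'
from h import *
f=grab_frame("wrist");save(f,"o_wrist.png")
f=grab_frame("scene");save(f,"o_scene.png",(290,140,450,260),5)
f=grab_frame("side");save(f,"o_side.png",(260,190,420,310),5)
E
python3 go.py 526.5 11.9 60 1.461
```

```text
clock: 16.0
eef_pos: [525.1, 11.5, 97.0]
tcp_rot: [-3.137, 0.001, 1.461]
contact_force: [-0.7, -0.4, -4.4]
opening: 0.271
after spin tx 0.3 ty -0.2 | before spin tx 0.3 ty -0.2 | spin deg -0.01 tz 40.2 F [-0.1 -0.5 -3.8] t 16.15 q [0.02 0.37 1.95 0.   0.82 0.13]
```

View pics/o_wrist.png

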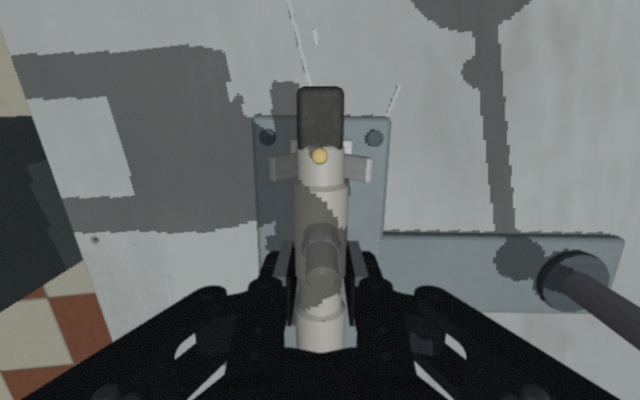

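View pics/o_scene.png

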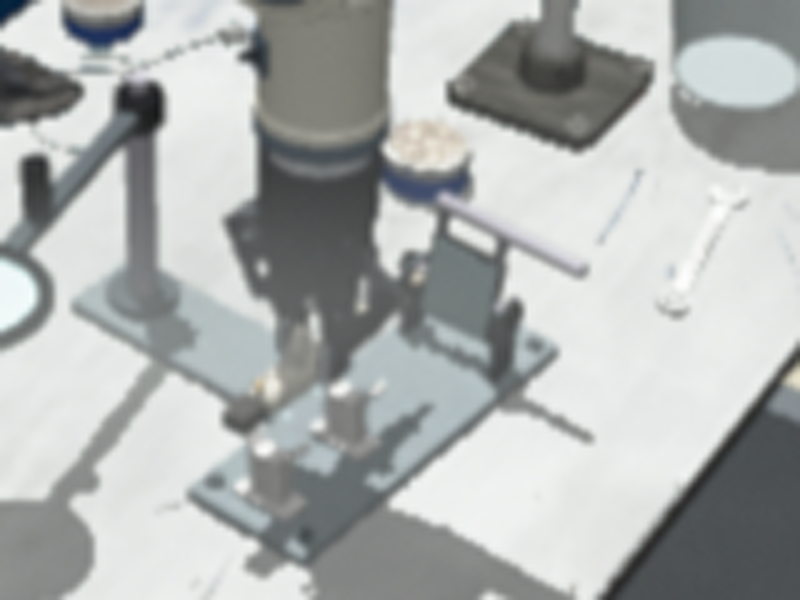

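View pics/o_side.png

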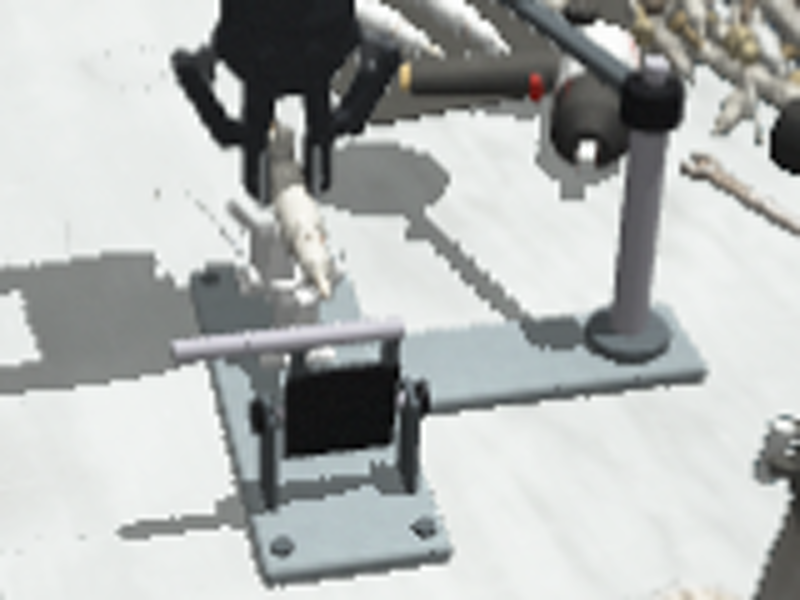

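```bash
python3 -m inch '[{"gripper":0,"tx":0,"ty":0,"tz":0.01,"spin":0},{"gripper":0,"tx":0,"ty":0,"tz":0.012,"spin":0},{"gripper":0,"tx":0,"ty":0,"tz":0.008,"spin":0},{"gripper":0,"tx":0,"ty":0,"tz":0.004,"spin":0},{"gripper":0.0,"tx":0,"ty":0,"tz":0.002,"spin":0},{"gripper":0.0,"tx":0,"ty":0,"tz":0.001,"spin":0},{"gripper":0.0,"tx":0,"ty":0,"tz":0,"spin":0},{"gripper":0.0,"tx":0,"ty":0,"tz":0,"spin":0}]' 60; python3 go.py 526.5 11.9 60 1.461;  python3 - <<'E'
from h import *
f=grab_frame("wrist");save(f,"p_wrist.png")
f=grab_frame("scene");save(f,"p_scene.png",(310,180,410,255),8)
f=grab_frame("side");save(f,"p_side.png",(280,200,360,260),10)
E
```

```text
clock: 16.95
eef_pos: [526.4, 11.3, 63.6]
tcp_rot: [3.141, -0.0, 1.46]
contact_force: [0.4, -1.0, -3.7]
opening: 0.269
after spin tx 0.6 ty 0.0 | before spin tx 0.6 ty 0.0 | spin deg -0.05 tz 3.6 F [ 0.4 -1.  -3.7] t 16.95 q [ 0.02  0.43  1.97 -0.    0.74  0.13]
```

View pics/p_wrist.png

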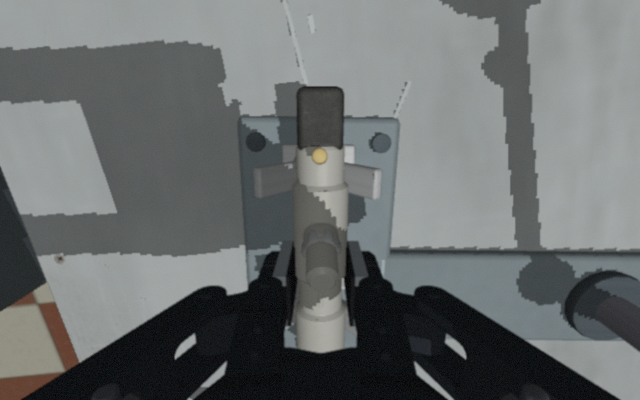

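View pics/p_scene.png

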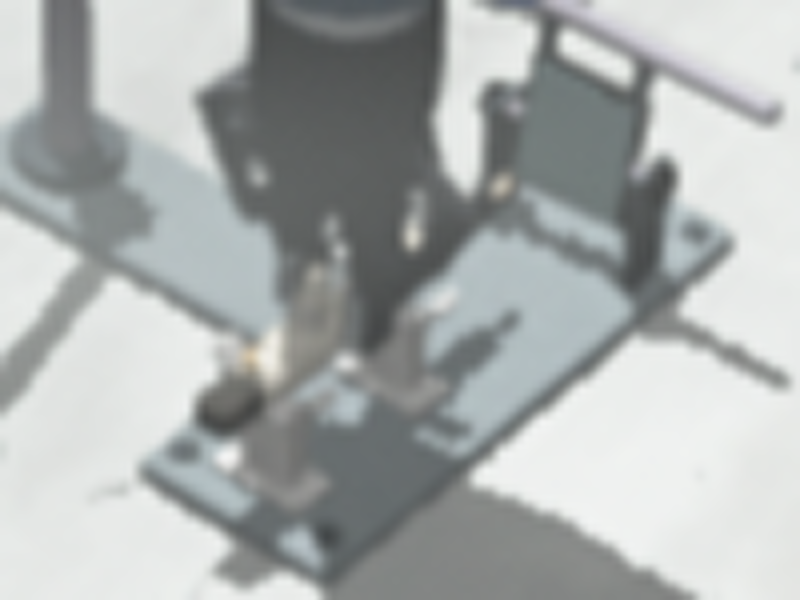

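View pics/p_side.png

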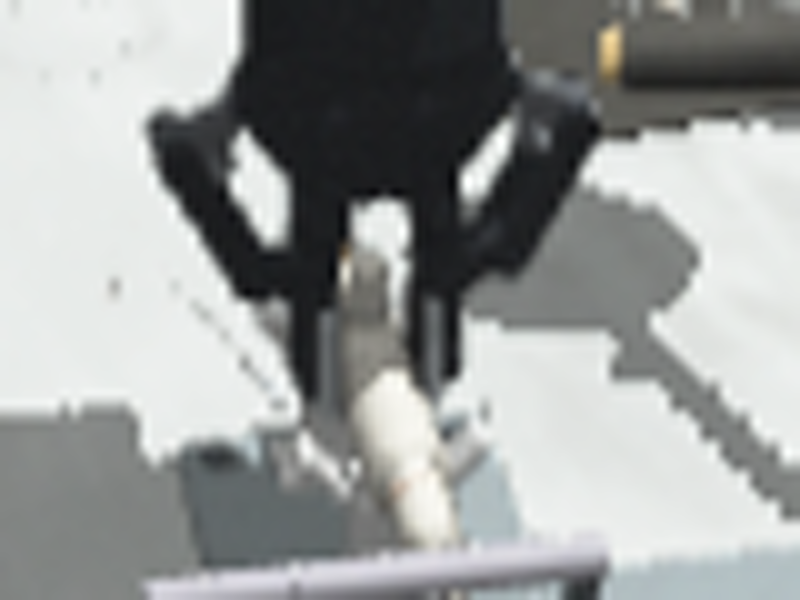

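```bash
python3 -m inch '[{"gripper":0,"tx":0,"ty":0,"tz":0.001,"spin":0},{"gripper":0,"tx":0,"ty":0,"tz":0.001,"spin":0},{"gripper":0,"tx":0,"ty":0,"tz":0.0005,"spin":0},{"gripper":0,"tx":0,"ty":0,"tz":0.0005,"spin":0},{"gripper":0.0,"tx":0,"ty":0,"tz":0,"spin":0},{"gripper":0.0,"tx":0,"ty":0,"tz":0,"spin":0},{"gripper":0.0,"tx":0,"ty":0,"tz":0,"spin":0},{"gripper":0.0,"tx":0,"ty":0,"tz":0,"spin":0}]' 60; python3 go.py 526.5 11.9 60 1.461
```

```text
clock: 17.9
eef_pos: [526.0, 11.3, 60.3]
tcp_rot: [-3.141, 0.0, 1.46]
contact_force: [-2.3, -0.5, 0.2]
opening: 0.269
after spin tx 0.6 ty 0.4 | before spin tx 0.6 ty 0.4 | spin deg -0.05 tz 0.3 F [-2.3 -0.5  0.2] t 17.9 q [ 0.02  0.43  1.97 -0.    0.73  0.13]
```

```bash
python3 -m inch '[{"gripper":0,"tx":0,"ty":0,"tz":0.0005,"spin":0},{"gripper":0,"tx":0,"ty":0,"tz":0,"spin":0},{"gripper":0.024,"tx":0,"ty":0,"tz":0,"spin":0},{"gripper":0.026,"tx":0,"ty":0,"tz":0,"spin":0},{"gripper":0.028,"tx":0,"ty":0,"tz":0,"spin":0},{"gripper":0.031,"tx":0,"ty":0,"tz":0,"spin":0},{"gripper":0.035,"tx":0,"ty":0,"tz":0,"spin":0},{"gripper":0.04,"tx":0,"ty":0,"tz":0,"spin":0}]' 20; python3 -m inch '[{"gripper":0.05,"tx":0,"ty":0,"tz":0,"spin":0},{"gripper":0.05,"tx":0,"ty":0,"tz":0,"spin":0},{"gripper":0.05,"tx":0,"ty":0,"tz":-0.01,"spin":0},{"gripper":0.05,"tx":0,"ty":0,"tz":-0.02,"spin":0},{"gripper":0.05,"tx":0,"ty":0,"tz":-0.03,"spin":0},{"gripper":0.05,"tx":0,"ty":0,"tz":-0.03,"spin":0},{"gripper":0.05,"tx":0,"ty":0,"tz":-0.03,"spin":0},{"gripper":0.05,"tx":0,"ty":0,"tz":-0.02,"spin":0}]' 20; python3 go.py 526.5 11.9 60 1.461;  python3 - <<'E'
from h import *
f=grab_frame("wrist");save(f,"q_wrist.png")
f=grab_frame("scene");save(f,"q_scene.png",(310,180,410,255),8)
f=grab_frame("side");save(f,"q_side.png",(280,200,360,260),10)
E
```

```text
clock: 18.7
eef_pos: [526.3, 11.3, 59.8]
tcp_rot: [3.141, -0.0, 1.46]
contact_force: [-0.1, -0.7, -0.1]
opening: 0.467
clock: 19.5
eef_pos: [526.9, 11.3, 202.8]
tcp_rot: [3.139, -0.0, 1.46]
contact_force: [0.5, 0.3, -0.4]
opening: 0.586
after spin tx 0.5 ty -0.4 | before spin tx 0.5 ty -0.4 | spin deg -0.05 tz 142.8 F [ 0.5  0.3 -0.4] t 19.5 q [ 0.02  0.23  1.87 -0.    1.03  0.13]
```

View pics/q_wrist.png

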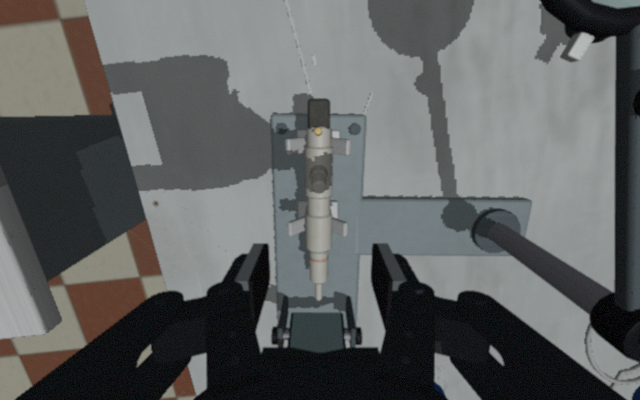

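View pics/q_scene.png

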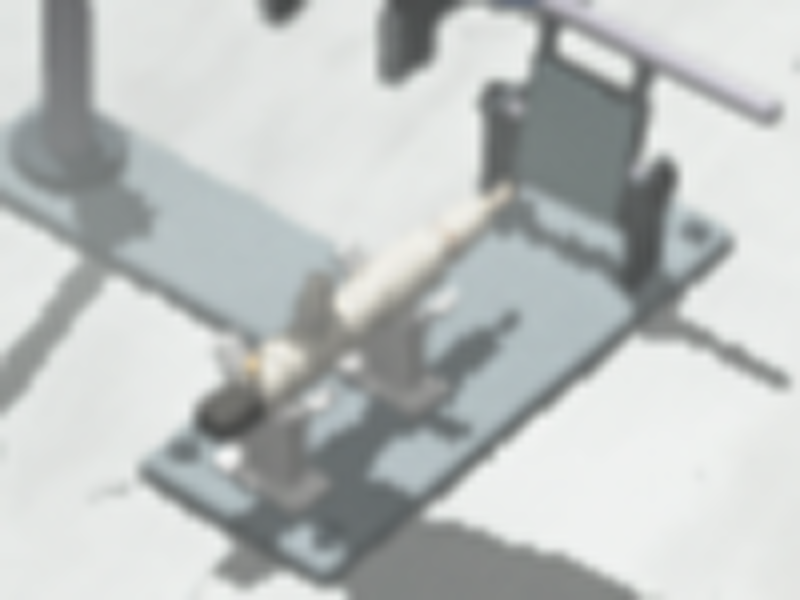

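View pics/q_side.png

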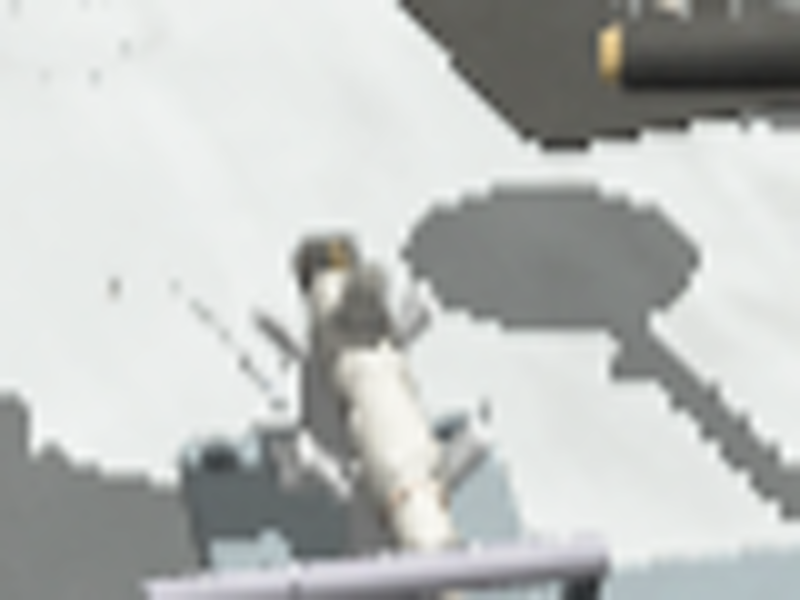

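```bash
python3 - <<'E'
from h import *
f=grab_frame("wrist");S=(526.8,12.9,-.110);save(f,"r_wrist.png",(260,85,400,315),2.6)
pts={"con":[0,79,67.5],"tip":[0,-116,67.5],"wingL":[-28,38,74],"wingR":[28,38,74],"wL2":[-28,-38,74],"wR2":[28,-38,74],"c1":[-50,65,12],"c2":[50,65,12]}
for k,p in pts.items():
    a=proj(f,stand(S,p))[0];print(k,a.round(1),((a-[260,85])*2.6).round())
E
```

```text
con [318.4  97.8] [152.  33.]
tip [318.9 298.4] [153. 555.]
wingL [286.1 147.5] [ 68. 162.]
wingR [350.8 147.4] [236. 162.]
wL2 [288.7 229.6] [ 75. 376.]
wR2 [348.7 229.4] [231. 375.]
c1 [269.9 113.9] [26. 75.]
c2 [367.  113.8] [278.  75.]
```

View pics/r_wrist.png

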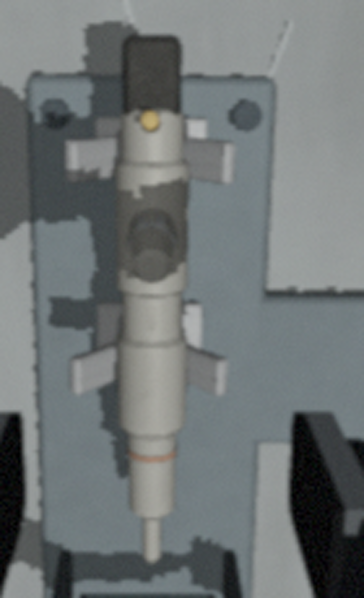

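```bash
python3 -m inch '[{"gripper":0.05,"tx":-0.0327,"ty":-0.0125,"tz":0,"spin":0},{"gripper":0.05,"tx":-0.0327,"ty":-0.0125,"tz":0,"spin":0},{"gripper":0.05,"tx":-0.0327,"ty":-0.0125,"tz":0,"spin":0},{"gripper":0.05,"tx":-0.0327,"ty":-0.0125,"tz":0,"spin":0},{"gripper":0.05,"tx":-0.0327,"ty":-0.0125,"tz":0,"spin":0},{"gripper":0.05,"tx":0,"ty":0,"tz":0,"spin":8.2},{"gripper":0.05,"tx":0,"ty":0,"tz":0,"spin":8.2},{"gripper":0.05,"tx":0,"ty":0,"tz":0,"spin":8.2}]' 20; python3 -m inch '[{"gripper":0.05,"tx":0,"ty":0,"tz":0,"spin":8.2},{"gripper":0.05,"tx":0,"ty":0,"tz":0,"spin":8.2},{"gripper":0.05,"tx":0,"ty":0,"tz":0,"spin":8.2},{"gripper":0.05,"tx":0,"ty":0,"tz":0,"spin":8.2},{"gripper":0.05,"tx":0,"ty":0,"tz":0,"spin":8.2},{"gripper":0.05,"tx":0,"ty":0,"tz":0,"spin":8.2},{"gripper":0.05,"tx":0,"ty":0,"tz":0,"spin":8.2},{"gripper":0.05,"tx":0,"ty":0,"tz":0,"spin":8}]' 20; python3 go.py 447.1 -144.3 200 -0.11;  python3 - <<'E'
from h import *
f=grab_frame("wrist");save(f,"s_wrist.png")
S=(526.8,12.9,-.110)
for q in(1.4,1.5,1.6):
    print(q,proj(f,stand(S,[[x,-160-55*np.cos(q),67.5+55*np.sin(q)] for x in(-88,-62,-30,30)])).round().tolist())
print(proj(f,stand(S,[[-30,-160,67.5],[30,-160,67.5]])))
f=grab_frame("scene");save(f,"s_scene.png",(340,150,440,225),8)
f=grab_frame("side");save(f,"s_side.png",(280,230,360,290),10)
E
```

```text
clock: 20.5
eef_pos: [444.9, -144.4, 198.6]
tcp_rot: [-3.139, 0.0, 1.024]
contact_force: [-0.2, 0.4, 0.4]
opening: 0.587
clock: 21.3
eef_pos: [445.0, -144.0, 198.5]
tcp_rot: [-3.141, 0.003, -0.117]
contact_force: [0.0, -0.4, -0.2]
opening: 0.588
after spin tx 2.1 ty 0.1 | before spin tx 2.1 ty 0.1 | spin deg -0.38 tz -1.5 F [ 0.  -0.4 -0.2] t 21.3 q [-0.32  0.15  1.99 -0.    1.01  1.37]
1.4 [[326.0, 239.0], [326.0, 207.0], [326.0, 164.0], [326.0, 73.0]]
1.5 [[319.0, 239.0], [319.0, 207.0], [318.0, 164.0], [318.0, 73.0]]
1.6 [[312.0, 239.0], [311.0, 207.0], [311.0, 164.0], [309.0, 73.0]]
[[314.33949939 153.36602968]
 [313.45147391  80.44622503]]
```

View pics/s_wrist.png

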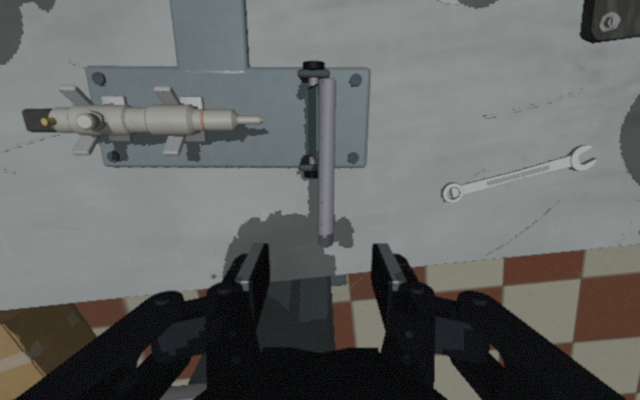

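View pics/s_side.png

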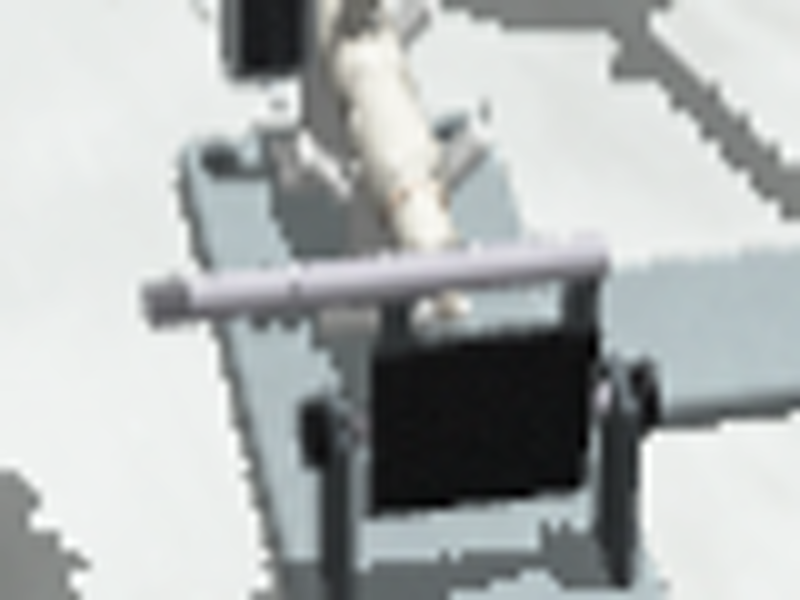

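```bash
python3 go.py 446.5 -149.5 103 -0.11; python3 -m inch '[{"gripper":0.05,"tx":0.0015,"ty":0.0053,"tz":0,"spin":-0.3},{"gripper":0.05,"tx":0,"ty":0,"tz":0.02,"spin":0},{"gripper":0.05,"tx":0,"ty":0,"tz":0.02,"spin":0},{"gripper":0.05,"tx":0,"ty":0,"tz":0.02,"spin":0},{"gripper":0.05,"tx":0,"ty":0,"tz":0.01,"spin":0},{"gripper":0.05,"tx":0,"ty":0,"tz":0,"spin":0},{"gripper":0.05,"tx":0,"ty":0,"tz":0,"spin":0},{"gripper":0.05,"tx":0,"ty":0,"tz":0,"spin":0}]' 20; python3 go.py 446.5 -149.5 103 -0.11;  python3 - <<'E'
from h import *
f=grab_frame("wrist");save(f,"t_wrist.png")
S=(526.8,12.9,-.110)
for q in(1.3,1.4,1.5):
    print(q,proj(f,stand(S,[[x,-160-55*np.cos(q),67.5+55*np.sin(q)] for x in(-88,-62,-30,30)])).round().tolist())
E
```

```text
after spin tx 1.9 ty 5.3 | before spin tx 1.8 ty 5.3 | spin deg 0.13 tz 95.8 F [0.5 0.5 0.4] t 21.45 q [-0.32  0.15  1.99 -0.    1.01  1.36]
clock: 22.25
eef_pos: [447.5, -150.0, 130.6]
tcp_rot: [3.141, -0.001, -0.105]
contact_force: [-0.4, 0.1, -0.4]
opening: 0.586
after spin tx -1.1 ty -0.4 | before spin tx -1.1 ty -0.4 | spin deg 0.30 tz 27.6 F [-0.4  0.1 -0.4] t 22.25 q [-0.33  0.25  2.05 -0.    0.85  1.35]
1.3 [[327.0, 292.0], [328.0, 249.0], [329.0, 192.0], [330.0, 66.0]]
1.4 [[318.0, 293.0], [318.0, 250.0], [318.0, 193.0], [318.0, 65.0]]
1.5 [[308.0, 293.0], [308.0, 251.0], [307.0, 193.0], [306.0, 65.0]]
```

View pics/t_wrist.png

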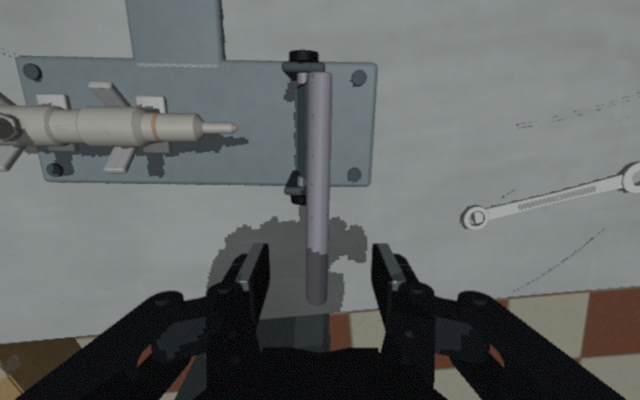

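```bash
python3 -m inch '[{"gripper":0.05,"tx":0,"ty":-0.001,"tz":0.01,"spin":0.3},{"gripper":0.05,"tx":0,"ty":0,"tz":0.01,"spin":0},{"gripper":0.05,"tx":0,"ty":0,"tz":0.007,"spin":0},{"gripper":0.03,"tx":0,"ty":0,"tz":0,"spin":0},{"gripper":0.0,"tx":0,"ty":0,"tz":0,"spin":0},{"gripper":0.0,"tx":0,"ty":0,"tz":0,"spin":0},{"gripper":0.0,"tx":0,"ty":0,"tz":0,"spin":0},{"gripper":0.0,"tx":0,"ty":0,"tz":0,"spin":0}]' 25; python3 go.py 446.5 -149.5 103 -0.11;  python3 - <<'E'
from h import *
f=grab_frame("wrist");save(f,"u_wrist.png")
S=(526.8,12.9,-.110)
for q in(1.3,1.4,1.5):
    print(q,proj(f,stand(S,[[x,-160-55*np.cos(q),67.5+55*np.sin(q)] for x in(-30,30)])).round().tolist())
p=sense()["eef_pos"];d=p[:2]-S[:2];c,s=np.cos(S[2]),np.sin(S[2]);print("stand xy",c*d[0]+s*d[1],-s*d[0]+c*d[1])
E
```

```text
clock: 23.1
eef_pos: [447.0, -148.7, 102.8]
tcp_rot: [-3.142, -0.0, -0.111]
contact_force: [1.8, -0.2, -3.9]
opening: 0.128
after spin tx -0.5 ty 0.9 | before spin tx -0.5 ty 0.9 | spin deg -0.05 tz -0.2 F [ 1.8 -0.2 -3.9] t 23.1 q [-0.32  0.29  2.07  0.    0.78  1.36]
1.3 [[333.0, 207.0], [334.0, 54.0]]
1.4 [[320.0, 208.0], [320.0, 54.0]]
1.5 [[307.0, 209.0], [305.0, 53.0]]
stand xy -61.55050190040712 -169.35236870048698
```

View pics/u_wrist.png

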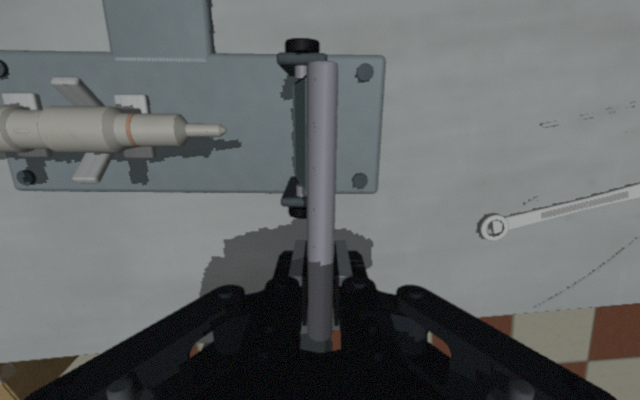

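```bash
python3 -m inch '[{"gripper":0,"tx":0,"ty":0.0041,"tz":0.0009,"spin":0},{"gripper":0,"tx":0,"ty":0.0041,"tz":0.0012,"spin":0},{"gripper":0,"tx":0,"ty":0.004,"tz":0.0015,"spin":0},{"gripper":0,"tx":0,"ty":0.0038,"tz":0.0018,"spin":0},{"gripper":0,"tx":0,"ty":0.0037,"tz":0.0021,"spin":0},{"gripper":0,"tx":0,"ty":0.0035,"tz":0.0024,"spin":0},{"gripper":0,"tx":0,"ty":0.0033,"tz":0.0026,"spin":0},{"gripper":0,"tx":0,"ty":0.0031,"tz":0.0029,"spin":0}]' 25; python3 -m inch '[{"gripper":0,"tx":0,"ty":0,"tz":0,"spin":0},{"gripper":0,"tx":0,"ty":0,"tz":0,"spin":0},{"gripper":0,"tx":0,"ty":0,"tz":0,"spin":0},{"gripper":0,"tx":0,"ty":0,"tz":0,"spin":0},{"gripper":0,"tx":0,"ty":0,"tz":0,"spin":0},{"gripper":0,"tx":0,"ty":0,"tz":0,"spin":0},{"gripper":0,"tx":0,"ty":0,"tz":0,"spin":0},{"gripper":0,"tx":0,"ty":0,"tz":0,"spin":0}]' 25;   python3 - <<'E'
from h import *
f=grab_frame("wrist");save(f,"v_wrist.png");save(f,"v_wristz.png",(250,20,400,220),3)
S=(526.8,12.9,-.110)
p=sense()["eef_pos"];d=p[:2]-S[:2];c,s=np.cos(S[2]),np.sin(S[2]);y=-s*d[0]+c*d[1];print("stand xy",c*d[0]+s*d[1],y,"q",np.arccos(-(y+160)/55))
for q in(.7,.75,.8,.85):
    n=np.array([0,np.sin(q),np.cos(q)]);u=np.array([0,-np.cos(q),np.sin(q)]);C=np.array([0,-160,67.5])
    a=proj(f,stand(S,[C+55*u+[x,0,0] for x in(-30,30)]+[C+np.array([x,0,0])+k*32*u+3*n for k in(-1,1) for x in(-30,30)]));print(q,((a-[250,20])*3).round().tolist())
E
```

```text
clock: 23.95
eef_pos: [443.7, -178.0, 87.6]
tcp_rot: [-3.141, 0.0, -0.111]
contact_force: [-0.9, 4.6, 4.1]
opening: 0.128
clock: 24.75
eef_pos: [443.7, -178.2, 87.4]
tcp_rot: [3.141, 0.0, -0.111]
contact_force: [-1.5, -1.9, 0.3]
opening: 0.128
stand xy -61.640967649729944 -199.0494458757297 q 0.781312424307708
0.7 [[231.0, 557.0], [234.0, 104.0], [-118.0, 477.0], [-152.0, 153.0], [106.0, 534.0], [92.0, 119.0]]
0.75 [[219.0, 561.0], [220.0, 101.0], [-111.0, 476.0], [-144.0, 154.0], [97.0, 535.0], [82.0, 118.0]]
0.8 [[205.0, 566.0], [204.0, 98.0], [-104.0, 475.0], [-136.0, 155.0], [89.0, 537.0], [72.0, 116.0]]
0.85 [[191.0, 570.0], [187.0, 96.0], [-97.0, 473.0], [-128.0, 155.0], [80.0, 539.0], [62.0, 115.0]]
```

View pics/v_wristz.png

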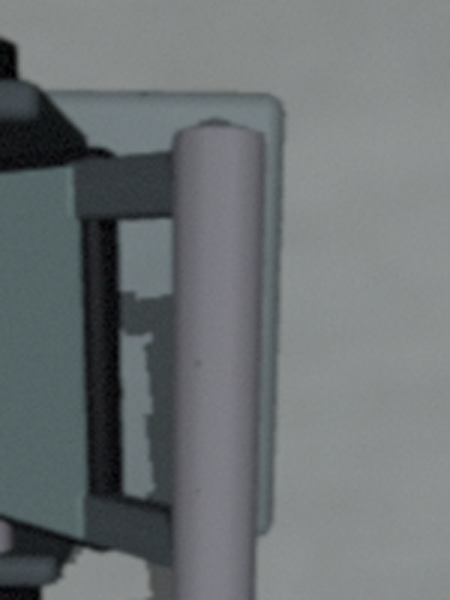

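```bash
python3 -m inch '[{"gripper":0.02,"tx":0,"ty":0,"tz":0,"spin":0},{"gripper":0.03,"tx":0,"ty":0,"tz":0,"spin":0},{"gripper":0.05,"tx":0,"ty":0,"tz":0,"spin":0},{"gripper":0.05,"tx":0,"ty":0,"tz":0,"spin":0},{"gripper":0.05,"tx":0,"ty":0,"tz":-0.02,"spin":0},{"gripper":0.05,"tx":0,"ty":0,"tz":-0.03,"spin":0},{"gripper":0.05,"tx":0,"ty":0,"tz":-0.03,"spin":0},{"gripper":0.05,"tx":0,"ty":0,"tz":-0.03,"spin":0}]' 20;   python3 - <<'E'
from h import *
f=grab_frame("wrist");save(f,"w_wrist.png",(200,40,400,240),3)
S=(526.8,12.9,-.110)
for q in(.7,.75,.8,.85):
    n=np.array([0,np.sin(q),np.cos(q)]);u=np.array([0,-np.cos(q),np.sin(q)]);C=np.array([0,-160,67.5])
    a=proj(f,stand(S,[C+55*u+[x,0,0] for x in(-62,30)]+[C+np.array([x,0,0])+k*32*u+3*n for k in(-1,1) for x in(-30,30)]));print(q,((a-[200,40])*3).round().tolist())
print(((proj(f,stand(S,[[-50,-215,12],[50,-215,12]]))-[200,40])*3).round())
f=grab_frame("side");save(f,"w_side.png",(280,200,400,290),6)
E
```

```text
clock: 25.6
eef_pos: [443.5, -178.0, 198.5]
tcp_rot: [-3.142, 0.0, -0.111]
contact_force: [1.0, -0.5, -0.5]
opening: 0.591
0.7 [[372.0, 487.0], [373.0, 120.0], [151.0, 340.0], [138.0, 136.0], [300.0, 361.0], [295.0, 124.0]]
0.75 [[365.0, 490.0], [366.0, 119.0], [155.0, 340.0], [142.0, 136.0], [295.0, 362.0], [290.0, 124.0]]
0.8 [[358.0, 492.0], [358.0, 118.0], [159.0, 339.0], [147.0, 137.0], [290.0, 362.0], [285.0, 124.0]]
0.85 [[350.0, 494.0], [349.0, 118.0], [163.0, 339.0], [151.0, 137.0], [285.0, 363.0], [280.0, 123.0]]
[[405. 382.]
 [409.  79.]]
```

View pics/w_wrist.png

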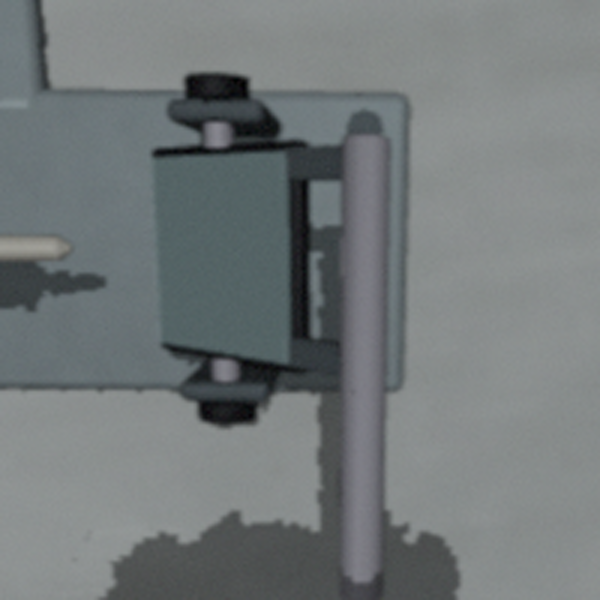

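View pics/w_side.png

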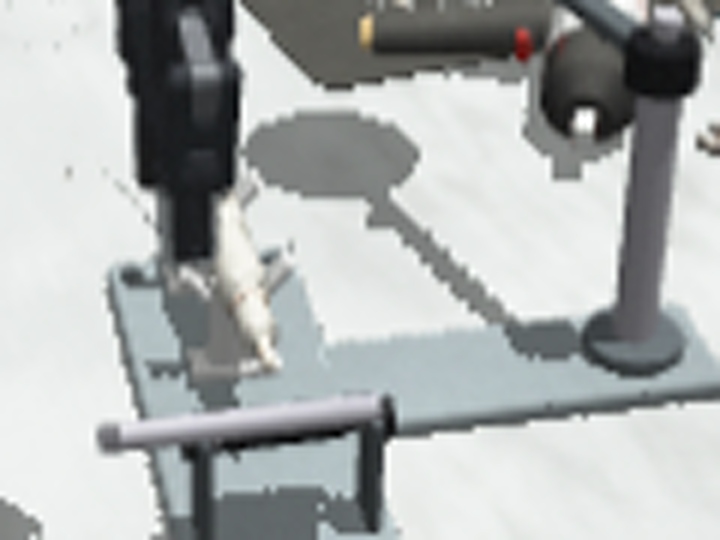

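```bash
python3 -m inch '[{"gripper":0.085,"tx":0,"ty":0,"tz":-0.035,"spin":0},{"gripper":0.085,"tx":0,"ty":0,"tz":-0.035,"spin":0},{"gripper":0.085,"tx":0.0248,"ty":-0.0304,"tz":0,"spin":0},{"gripper":0.085,"tx":0.0248,"ty":-0.0304,"tz":0,"spin":0},{"gripper":0.085,"tx":0.0248,"ty":-0.0304,"tz":0,"spin":0},{"gripper":0.085,"tx":0.0248,"ty":-0.0304,"tz":0,"spin":0},{"gripper":0.085,"tx":0.0248,"ty":-0.0304,"tz":0,"spin":0},{"gripper":0.085,"tx":0.0248,"ty":-0.0304,"tz":0,"spin":0}]' 20; python3 -m inch '[{"gripper":0.085,"tx":0.0248,"ty":-0.0304,"tz":0,"spin":0},{"gripper":0.085,"tx":0.0248,"ty":-0.0304,"tz":0,"spin":0},{"gripper":0.085,"tx":0.0248,"ty":-0.0304,"tz":0,"spin":0},{"gripper":0.085,"tx":0,"ty":0,"tz":0,"spin":-8.2},{"gripper":0.085,"tx":0,"ty":0,"tz":0,"spin":-8.2},{"gripper":0.085,"tx":0,"ty":0,"tz":0,"spin":-8.2},{"gripper":0.085,"tx":0,"ty":0,"tz":0,"spin":-8.2},{"gripper":0.085,"tx":0,"ty":0,"tz":0,"spin":-8.2}]' 20; python3 -m inch '[{"gripper":0.085,"tx":0,"ty":0,"tz":0,"spin":-8.1},{"gripper":0.085,"tx":0,"ty":0,"tz":0,"spin":-8.1},{"gripper":0.085,"tx":0,"ty":0,"tz":0,"spin":-8.1},{"gripper":0.085,"tx":0,"ty":0,"tz":0,"spin":-8.1},{"gripper":0.085,"tx":0,"ty":0,"tz":0,"spin":-8.1},{"gripper":0.085,"tx":0,"ty":0,"tz":0,"spin":-8.1},{"gripper":0.085,"tx":0,"ty":0,"tz":0,"spin":-8.1},{"gripper":0.085,"tx":0,"ty":0,"tz":0,"spin":-8.1}]' 20; python3 go.py 695.3 69.6 189 1.737;python3 - <<'E'
from h import *
f=grab_frame("wrist");save(f,"x_wrist.png")
E
```

```text
clock: 26.5
eef_pos: [612.5, -11.9, 266.4]
tcp_rot: [3.141, 0.001, -0.111]
contact_force: [-0.0, -0.3, 0.2]
opening: 0.999
clock: 27.3
eef_pos: [695.5, 69.2, 266.0]
tcp_rot: [-3.141, 0.001, 0.611]
contact_force: [0.2, -1.1, -0.1]
opening: 0.998
clock: 28.1
eef_pos: [695.5, 69.1, 266.1]
tcp_rot: [-3.14, -0.0, 1.742]
contact_force: [0.6, -0.5, 1.1]
opening: 0.999
after spin tx 0.5 ty -0.1 | before spin tx 0.5 ty -0.1 | spin deg 0.27 tz 77.1 F [ 0.6 -0.5  1.1] t 28.1 q [ 0.1   0.44  1.42  0.    1.28 -0.07]
```

View pics/x_wrist.png

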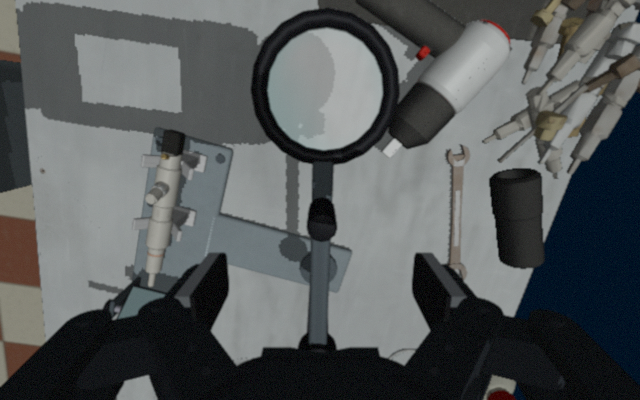

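```bash
python3 -m inch '[{"gripper":0.085,"tx":0.0005,"ty":0,"tz":0.02,"spin":0.2},{"gripper":0.085,"tx":0,"ty":0,"tz":0.03,"spin":0},{"gripper":0.085,"tx":0,"ty":0,"tz":0.02,"spin":0},{"gripper":0.085,"tx":0,"ty":0,"tz":0.007,"spin":0},{"gripper":0.0,"tx":0,"ty":0,"tz":0,"spin":0},{"gripper":0.0,"tx":0,"ty":0,"tz":0,"spin":0},{"gripper":0.0,"tx":0,"ty":0,"tz":0,"spin":0},{"gripper":0.0,"tx":0,"ty":0,"tz":0,"spin":0}]' 20; python3 -m inch '[{"gripper":0,"tx":0,"ty":0,"tz":0,"spin":0},{"gripper":0,"tx":0,"ty":0,"tz":0,"spin":0},{"gripper":0,"tx":0,"ty":0,"tz":0,"spin":0},{"gripper":0,"tx":0,"ty":0,"tz":0,"spin":0},{"gripper":0.0,"tx":0,"ty":0,"tz":0,"spin":0},{"gripper":0.0,"tx":0,"ty":0,"tz":0,"spin":0},{"gripper":0.0,"tx":0,"ty":0,"tz":0,"spin":0},{"gripper":0.0,"tx":0,"ty":0,"tz":0,"spin":0}]' 20; python3 go.py 695.3 69.6 189 1.737
```

```text
clock: 28.95
eef_pos: [696.3, 69.7, 191.6]
tcp_rot: [3.14, 0.0, 1.732]
contact_force: [-0.2, -0.2, 0.4]
opening: 0.321
clock: 29.75
eef_pos: [696.2, 69.7, 191.4]
tcp_rot: [3.14, 0.0, 1.732]
contact_force: [-1.1, -0.3, 4.9]
opening: 0.225
after spin tx 0.0 ty -0.9 | before spin tx 0.0 ty -0.9 | spin deg -0.27 tz 2.4 F [-1.1 -0.3  4.9] t 29.75 q [ 0.1   0.5   1.5   0.    1.14 -0.06]
```

```bash
python3 -m inch '[{"gripper":0.0,"tx":0,"ty":-0.0049,"tz":0,"spin":-2},{"gripper":0.0,"tx":-0.0004,"ty":-0.011,"tz":0,"spin":-4.5},{"gripper":0.0,"tx":-0.0004,"ty":-0.011,"tz":0,"spin":-4.5},{"gripper":0.0,"tx":-0.0004,"ty":-0.011,"tz":0,"spin":-4.5},{"gripper":0.0,"tx":-0.0004,"ty":-0.011,"tz":0,"spin":-4.5},{"gripper":0.0,"tx":-0.0004,"ty":-0.011,"tz":0,"spin":-4.5},{"gripper":0.0,"tx":-0.0004,"ty":-0.011,"tz":0,"spin":-4.5},{"gripper":0.0,"tx":-0.0004,"ty":-0.011,"tz":0,"spin":-4.5}]' 20 && python3 -m inch '[{"gripper":0.0,"tx":-0.0004,"ty":-0.011,"tz":0,"spin":-4.5},{"gripper":0.0,"tx":-0.0004,"ty":-0.011,"tz":0,"spin":-4.5},{"gripper":0.0,"tx":-0.0004,"ty":-0.011,"tz":0,"spin":-4.5},{"gripper":0.0,"tx":-0.0004,"ty":-0.011,"tz":0,"spin":-4.5},{"gripper":0.0,"tx":-0.0004,"ty":-0.011,"tz":0,"spin":-4.5},{"gripper":0.0,"tx":-0.0004,"ty":-0.011,"tz":0,"spin":-4.5},{"gripper":0.0,"tx":-0.0004,"ty":-0.011,"tz":0,"spin":-4.5},{"gripper":0.0,"tx":-0.0004,"ty":-0.011,"tz":0,"spin":-4.5}]' 20; python3 - <<'E'
from h import *
s=sense();p=s["eef_pos"];y=s["tcp_rot"][2]%(2*np.pi);r=p[:2]-[718.6,-68.8];print(y,np.hypot(*r),np.arctan2(*r[::-1])%(2*np.pi),s["contact_force"],np.degrees(3.495-y))
E
```

```text
clock: 30.55
eef_pos: [622.8, 35.6, 191.4]
tcp_rot: [3.14, -0.001, 2.32]
contact_force: [-3.1, 4.9, 7.6]
opening: 0.223
clock: 31.35
eef_pos: [578.4, -40.3, 191.3]
tcp_rot: [3.141, -0.004, 2.949]
contact_force: [-11.2, 5.0, 13.0]
opening: 0.228
2.9485498461599327 143.09730473277546 2.9409263285619915 [-11.17468631   4.95253516  13.01808307] 31.30928752931042
```

```bash
python3 -m inch '[{"gripper":0.0,"tx":-0.0024,"ty":-0.011,"tz":-0.001,"spin":-4.5},{"gripper":0.0,"tx":-0.0014,"ty":-0.011,"tz":0,"spin":-4.5},{"gripper":0.0,"tx":-0.0004,"ty":-0.011,"tz":0,"spin":-4.5},{"gripper":0.0,"tx":-0.0004,"ty":-0.011,"tz":0,"spin":-4.5},{"gripper":0.0,"tx":-0.0004,"ty":-0.011,"tz":0,"spin":-4.5},{"gripper":0.0,"tx":-0.0004,"ty":-0.011,"tz":0,"spin":-4.5},{"gripper":0.0,"tx":-0.0002,"ty":-0.0073,"tz":0,"spin":-3},{"gripper":0.0,"tx":0,"ty":0,"tz":0,"spin":0}]' 20; python3 - <<'E'
from h import *
s=sense();p=s["eef_pos"];y=s["tcp_rot"][2]%(2*np.pi);r=p[:2]-[718.6,-68.8];print(y,np.hypot(*r),np.arctan2(*r[::-1])%(2*np.pi),s["contact_force"],np.degrees(3.495-y))
f=grab_frame("wrist");save(f,"y_wrist.png")
f=grab_frame("scene");save(f,"y_scene.png",(290,140,450,260),5)
f=grab_frame("side");save(f,"y_side.png",(260,170,420,290),5)
E
```

```text
clock: 32.15
eef_pos: [583.7, -115.8, 191.1]
tcp_rot: [3.141, -0.009, -2.812]
contact_force: [-18.9, -9.2, 11.3]
opening: 0.229
3.4707183632282272 142.8536996967836 3.476626905228303 [-18.92823329  -9.18640984  11.28181815] 1.39123530669225
```

View pics/y_wrist.png

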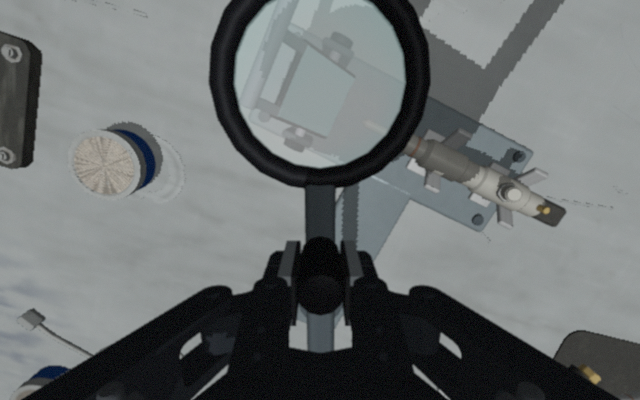

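View pics/y_scene.png

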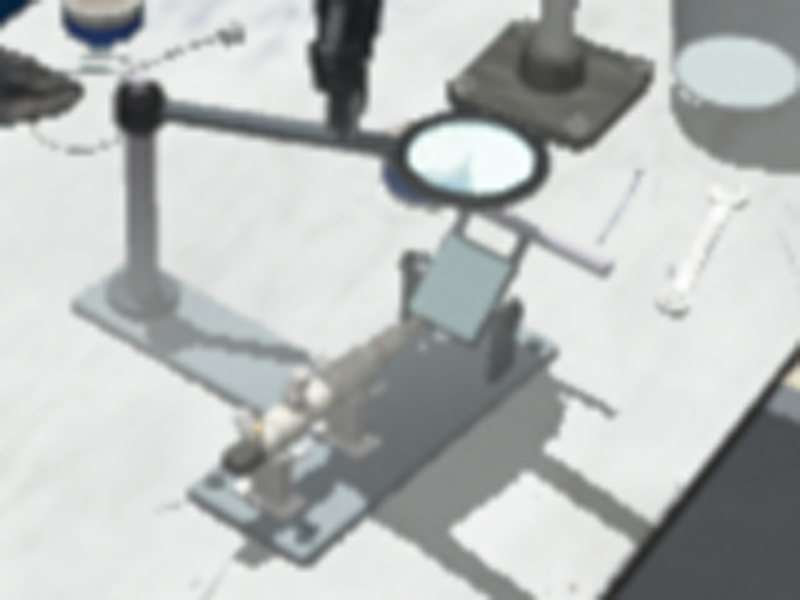

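View pics/y_side.png

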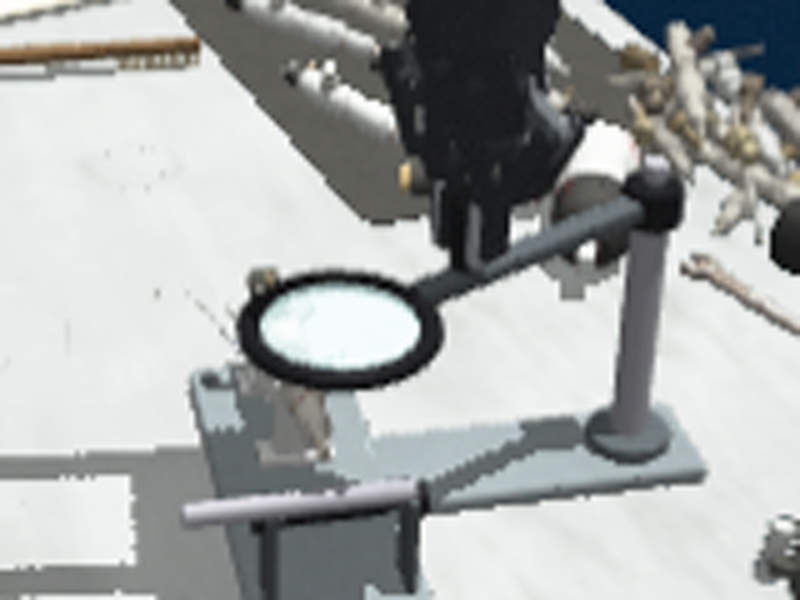

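```bash
python3 -m inch '[{"gripper":0.0,"tx":0.0015,"ty":-0.0015,"tz":0,"spin":-0.6},{"gripper":0.0,"tx":0.0015,"ty":-0.0015,"tz":0,"spin":-0.6},{"gripper":0.0,"tx":0,"ty":0,"tz":0,"spin":0},{"gripper":0.0,"tx":0,"ty":0,"tz":0,"spin":0},{"gripper":0.0,"tx":0,"ty":0,"tz":0,"spin":0},{"gripper":0.0,"tx":0,"ty":0,"tz":0,"spin":0},{"gripper":0.0,"tx":0,"ty":0,"tz":0,"spin":0},{"gripper":0.0,"tx":0,"ty":0,"tz":0,"spin":0}]' 20; python3 - <<'E'
from h import *
from scipy.optimize import least_squares
P=np.array([(696.2,69.7), (695.3,69.6),(622.8,35.6),(578.4,-40.3),(583.7,-115.8), (593.9,-5.7),(650.6,51.7)])
r=least_squares(lambda v:np.hypot(P[:,0]-v[0],P[:,1]-v[1])-140,[718,-68]);print(r.x,r.fun)
s=sense();p=s["eef_pos"];y=s["tcp_rot"][2]%(2*np.pi);q=p[:2]-[718.6,-68.8];print(p,y,np.hypot(*q),np.arctan2(*q[::-1])%(2*np.pi),s["contact_force"])
f=grab_frame("wrist");save(f,"z_wrist.png",(180,0,460,210),2.8)
S=(526.8,12.9,-.110)
a=proj(f,stand(S,[[0,-160,67.5],[0,-160,177],[-50,-215,12],[50,-215,12],[-36,-160,67.5],[36,-160,67.5]]));print(a,((a-[180,0])*2.8).round())
E
```

```text
clock: 33.1
eef_pos: [584.5, -118.1, 191.2]
tcp_rot: [3.141, -0.003, -2.793]
contact_force: [-8.1, -2.6, 3.7]
opening: 0.223
[716.4388712  -69.69802479] [ 0.8595798   0.89283724  0.91100817  1.1345947   0.51690306 -1.75557107
 -1.89772854]
[ 584.49445686 -118.08691593  191.16596524] 3.489835459889469 142.87580894417235 3.4937923784216127 [-8.06104837 -2.57399766  3.73047579]
[[319.33584628  97.47197956]
 [318.90752299  88.68196404]
 [289.91165006  20.82594528]
 [248.33241133 121.10663017]
 [339.52854116  54.21900217]
 [300.53426501 137.71320482]] [[390. 273.]
 [389. 248.]
 [308.  58.]
 [191. 339.]
 [447. 152.]
 [337. 386.]]
```

View pics/z_wrist.png

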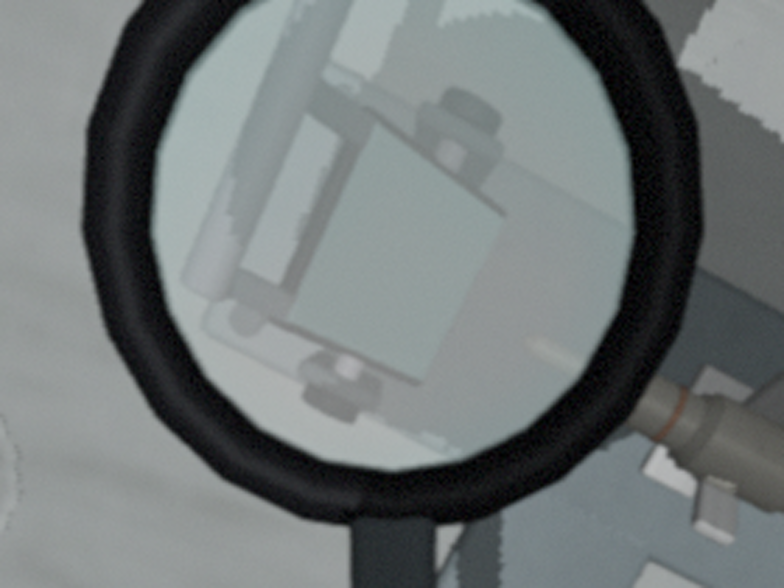

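```bash
python3 -m inch '[{"gripper":0.03,"tx":0,"ty":0,"tz":0,"spin":0},{"gripper":0.05,"tx":0,"ty":0,"tz":0,"spin":0},{"gripper":0.085,"tx":0,"ty":0,"tz":0,"spin":0},{"gripper":0.085,"tx":0,"ty":0,"tz":0,"spin":0},{"gripper":0.085,"tx":0,"ty":0,"tz":0,"spin":0},{"gripper":0.085,"tx":0,"ty":0,"tz":-0.02,"spin":0},{"gripper":0.085,"tx":0,"ty":0,"tz":-0.035,"spin":0},{"gripper":0.085,"tx":0,"ty":0,"tz":-0.035,"spin":0}]' 20; python3 -m inch '[{"gripper":0.085,"tx":0,"ty":0,"tz":-0.03,"spin":0},{"gripper":0.085,"tx":0,"ty":0,"tz":-0.03,"spin":0},{"gripper":0.085,"tx":0,"ty":0,"tz":-0.03,"spin":0},{"gripper":0.085,"tx":0,"ty":0,"tz":0,"spin":0},{"gripper":0.085,"tx":0,"ty":0,"tz":0,"spin":0},{"gripper":0.085,"tx":0,"ty":0,"tz":0,"spin":0},{"gripper":0.085,"tx":0,"ty":0,"tz":0,"spin":0},{"gripper":0.085,"tx":0,"ty":0,"tz":0,"spin":0}]' 20; python3 - <<'E'
from h import *
f=grab_frame("wrist");save(f,"A_wrist.png",(200,20,440,270),2.4)
S=(526.8,12.9,-.110)
a=proj(f,stand(S,[[0,-160,67.5],[0,-160,177],[-50,-215,12],[50,-215,12],[-50,65,12],[0,-38,74],[200,-60,14]]));print(((a-[200,20])*2.4).round())
c=f["extrinsics"][:3,3];print(c)
g=grab_frame("scene");save(g,"A_scene.png",(290,140,450,260),5)
h=grab_frame("side");save(h,"A_side.png",(260,170,420,290),5)
for n,F,o in(("scene",g,(290,140)),("side",h,(260,170))):
    t=np.linspace(0,2*np.pi,60);
    print(n,((proj(F,stand(S,[[0,-160,177]]))-o)*5).round())
E
```

```text
clock: 33.95
eef_pos: [585.7, -117.6, 281.9]
tcp_rot: [3.141, -0.001, -2.793]
contact_force: [0.4, -0.5, 0.2]
opening: 0.994
clock: 34.75
eef_pos: [585.7, -117.6, 370.3]
tcp_rot: [3.141, -0.002, -2.793]
contact_force: [-0.0, 0.2, -0.0]
opening: 0.996
[[287. 195.]
 [286. 188.]
 [242.  78.]
 [176. 230.]
 [627. 284.]
 [475. 292.]
 [289. 523.]]
[ 519.34068001 -141.9647706   515.67902317]
scene [[463. 150.]]
side [[347. 329.]]
```

View pics/A_wrist.png

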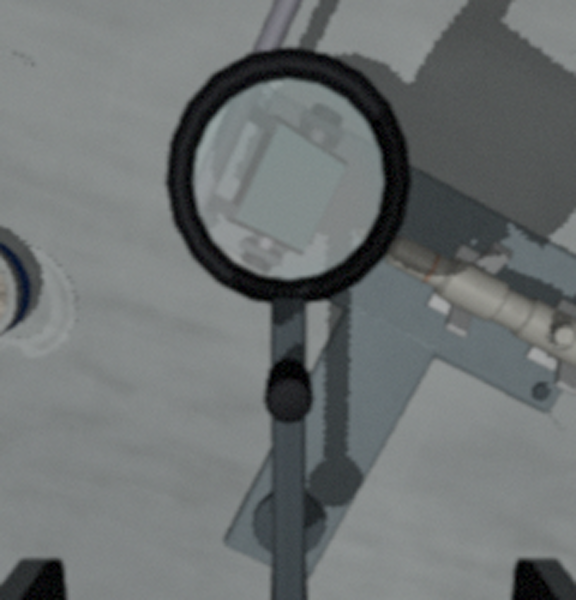

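View pics/A_scene.png

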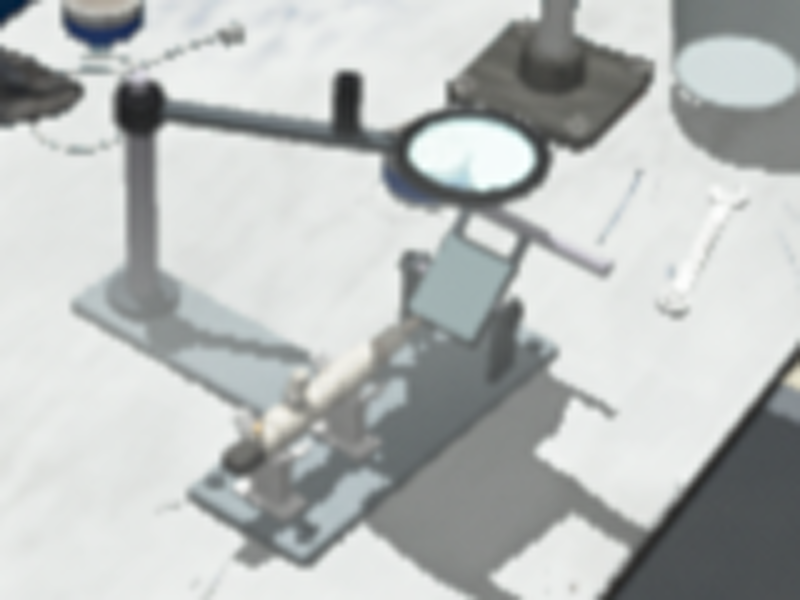

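View pics/A_side.png

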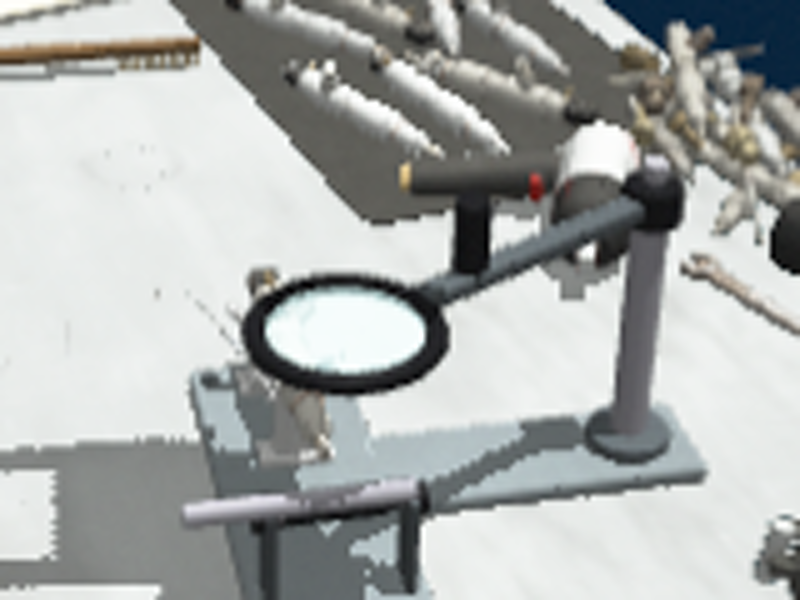

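```bash
python3 -c "
from rig import *
s=sense();print(s['clock'],s['contact_force'].round(1));print(sign_off())"
```

```text
34.9 [-0.6  0.2  0.6]
the job is handed in; nothing more can be done
None
```

The job is done in the order asked and was handed in at 34.9 s. The brush, spanner and tin were never touched.

What I did, with the last checks on each step:
- **Magnifier aside:** I swung it about 54° left, well clear of the saddles.
- **Injector:** I lowered it until the wrist force showed contact, then opened the gripper slowly. It lies in both saddles with its nozzle towards the mirror. It is centred to about 1 mm across and 1–2 mm along, slightly towards the mirror, with roughly 40 mm left before the mirror.
- **Mirror:** Tilted from about 1.40 to 0.78 rad (45° is 0.785). The different picture cues gave 0.76 to 0.82 rad.
- **Magnifier back:** From the arm's own position readings the lens is within about 1 mm of centre over the mirror. The wrist picture suggests about 2 mm off in each direction.

- **Unexpected force:** On the way back the gripper pulled on the magnifier with up to about 24 N. I had misjudged the radius by about 3 mm, and I eased it off before letting go.
- **Disagreement between checks:** The last wrist picture sat about 5–6 mm off my prediction. Mirror and lens were shifted alike, so I took it as calibration error.

At hand-in the gripper was open, well above everything, and the contact force was near zero.

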